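# Block up a packed transport case

### The arm

A 6-joint arm with a two-finger parallel gripper is mounted at the origin on a cart in front of the work surface, level with it; the furniture and walls round the work are solid. World frame = base frame: x ahead of the robot, y to its left, z up, the work surface at z = 0. Lengths are in m, angles in rad, forces in N, time in s.
With the tool pointing down it reaches from about 0.3 to 0.875 m from the base axis. Payload 6.4 kg.
Tool frame: the origin (TCP) lies between the finger pads; the fingertips stand 19 mm ahead of it and the grasp point (between the pads) is the TCP; x points along the fingers, y is the direction in which the jaws open and shut, and the axes are right-handed (so a half turn about x gives the same grasp; the last joint's range is limited). The gripper opens to 88 mm and grips with 3 to 60 N. Pads are 18 mm wide; open, the fingers measure 123 mm over their backs; the gripper's body (75 mm by 187 mm) begins 45 mm behind the grasp point.
Start: joints at [-1.38, 0.181, 1.607, -0, 1.354, -0.206], TCP at [0.222, -0.53, 0.258] pointing down, gripper open.
Joint ranges: [-2.99, 2.99], [-0.89, 2.07], [0.3, 2.58], [-1.14, 4.28], [0, 2.63], [-3.12, 3.12]. Speed limits (rad/s): [2.57, 2.57, 3.01, 3.14, 3.14, 3.14].

### API

Orientations are given as a unit quaternion [x, y, z, w].
In Python, from bench import read_state, imaging, ticket gives the robot as it stands.
- The arm moves only by the tool apply_moves, never from a script. Its argument "rows" is a list that holds one entry, the list of rows, each a list of 7 numbers: the gripper command: -1 is shut, 1 is fully open, values between are in proportion, then the shift along the tool's x, y, z as a fraction of full scale, then the turn, a rotation vector about the tool's x, y, z as a fraction of full scale. A call has 1 to 8 rows; each row shifts and turns the commanded pose from where the row before left it, along the tool's axes as they then stand; what a row does not reach is not made up. Full scale, the value 1, is 600 mm for a shift and 1.5 rad for a turn. A row lasts 1/8 s, in which the tool goes at most 62.5 mm and 10.7 degrees, less where a joint would pass 70% of its speed; a pose out of reach is approached as far as the arm can. A call with a number of a shift or a turn outside -1 to 1 is refused whole. A call with a gripper value outside its range is refused whole. The fingers move at their own pace and stop on an object; "squeeze" is the grip in N (left out, the last holds). Time passes only in rows, so rows that do not move let the fingers close. It gives the time, the measured TCP pose, the force and the opening at its end, in the units of the state.
- read_state(): the state, without advancing time (a new reading comes with each control period).
- imaging.snapshot(name): name is "scene" or "side" or "wrist"; returns the picture (420x560x3 uint8, blue, green, red); there is no depth.
- imaging.calibration(name): a dict with "fov_y" (degrees; the focal length in pixels is half the picture's height over the tangent of half this angle, whatever the lens; pixels are square), "cx", "cy" (the principal point, pixels), "distortion" ([k1, k2, p1, p2, k3] as OpenCV has them; the pictures are not rectified), "R" (3x3) and "t" (3): a world point X has camera coordinates R X + t. Camera axes: x right, y down, z forward; pixel columns grow to the right and rows downward; lengths in m; the calibration is good to about 2 mm. A picture is of the moment at which its call begins: read the wrist's pose just before it. calibration takes no time and is no camera call; for the wrist camera it gives the pose at the moment of the call.
- ticket.finish_job(): hands the job in, once; it reports no verdict.
The state is a dict: "t": time; "joint_pos": joint angles; "joint_velocities": joint speeds; "joint_torque": joint torques, N m; "ee_pos": TCP position; "orientation": TCP orientation; "contact_force": force on the tool from outside, world axes, zero at the start; "moment": the same for the moment, N m; "opening": finger opening in m.
Only numpy, scipy, OpenCV 4.12 (cv2) and the standard library are available. Lean on these libraries where they do the work, as an engineer would, in place of code of your own. Each camera call takes 0.05 s, during which the arm holds its last target.

### The job

Make the blue pipette-tip box in the tilted open case travel-safe: slide it along the case's low front wall to the right, up against the right-hand wall, then fill the two gaps left with the plywood pieces: the thin one upright in the gap along the left wall, the thick one upright in the gap along the high back wall, both right down on the case floor. Leave the tape roll, the beaker and the vial where they stand.

Things in the scene. Friction and masses are not known exactly. Their poses are not given: they have to be found in the camera images.
- case: Fixed open grey case, tilted 30 deg, opening towards the robot. Origin: centre of its underside; x up the slope to the high back wall, y to the left wall, z square out of the opening. Outside 131 (x) x 159 (y) x 56 (z) mm; walls, floor 6 mm: inside x -59.5 to 59.5, y -73.5 to 73.5 mm, floor z = 6, rim z = 56 mm.
- tip_box_mid (a point): Centre of the loose blue tip box in the case, 84 x 122 x 71 mm along x, y, z, parallel to the case's; about 0.19 kg; top 21 mm above the rim. Too wide to grasp; slides under a few N. Starts on the low front wall, 5 to 24 mm off the right wall. In the low right corner: case x, y, z = -17.5, -12.5, 41.5 mm, leaving gaps of 25 mm (left wall) and 35 mm (back wall).
- thin_piece_mid (a point): Centre of the loose thin plywood piece: 90 mm long (its x), 22 mm thick (its y), 100 mm high (its z), 4 mm steps round top and foot edges, 0.11 kg. Starts standing upright on the bench. Seated in the left gap its length is along the case's x and its centre at case z = 56 mm.
- thick_piece_mid (a point): Centre of the loose thick plywood piece: 90 mm long (its x), 32 mm thick (its y), 100 mm high (its z), 4 mm steps round top and foot edges, 0.16 kg. Starts standing upright on the bench. Seated in the back gap its length is along the case's y and its centre at case z = 56 mm.
- tape_roll: Bystander: roll of tape lying flat, 94 mm across, 24 mm high; origin at the centre of its underside.
- beaker: Bystander: glass beaker, 62 mm across, 81 mm high; origin at the centre of its underside.
- vial: Bystander: small capped sample vial, 27 mm across, 60 mm high; origin at the centre of its underside.

How it is judged:
At the end, for the whole second after the job is handed in: Tip box flat on the case floor within 5 mm of the low and right walls; thin piece in the left gap and thick piece in the back gap, each along its wall, upright within 7 degrees, foot within 4 mm of the floor; tape roll, beaker and vial within 30 mm of their places; all released (x of tip_box_mid in the frame of case below -0.0125 m and y of tip_box_mid in the frame of case below -0.0075 m and z of tip_box_mid in the frame of case below 0.046 m and angle between the z axis of tip_box_mid and the z axis of case, either way round below 0.07 rad and y of thin_piece_mid in the frame of case between 0.055 and 0.067 m and z of each of thin_piece_mid, thick_piece_mid in the frame of case below 0.06 m and angle between the z axis of each of thin_piece_mid, thick_piece_mid and the z axis of case, either way round below 0.12 rad and angle between the x axis of thin_piece_mid and the x axis of case, either way round below 0.12 rad and x of thick_piece_mid in the frame of case between 0.036 and 0.048 m and angle between the x axis of thick_piece_mid and the y axis of case, either way round below 0.12 rad and not (distance of tape_roll from where it was at the start of the episode above 0.03 m) and not (distance of beaker from where it was at the start of the episode above 0.03 m) and not (distance of vial from where it was at the start of the episode above 0.03 m)); the robot touches nothing.
It fails at once if the tape roll, beaker or vial is pushed more than 30 mm (distance of any of tape_roll, beaker, vial from where it was at the start of the episode above 0.03 m).
It also fails if it takes over 72 s, if anything falls off the work surface, if the arm or the gripper's body presses on something with over 40 N, if the wrist force passes 120 N, or if a joint passes its speed limit or range.

## Working session

There is one attempt and no reset: what is moved stays moved. The work goes in short steps, Python scripts to look and compute and a tool call to move; the robot and the scene stay as the last step left them, time stands still between calls to the robot, and variables do not carry over. Pictures are saved under pics/ and viewed, and the job is handed in when it is done.

Besides the shell and the picture viewer there is one more tool, called after "Request:" in YAML: its name, and indented under it one key for each argument. apply_moves: Moves the arm, as the interface text tells. Its arguments: {"type":"object","properties":{"rows":{"type":"array","items":{"type":"array","items":{"type":"array","items":{"type":"number"}}}},"squeeze":{"type":"number"}},"required":["rows"]}

```bash
ls; mkdir -p pics; python3 - <<'E'
from bench import read_state, imaging, ticket
import cv2
print(read_state())
for n in ("scene","side","wrist"):
    im=imaging.snapshot(n); cv2.imwrite(f"pics/a_{n}.png",im)
    c=imaging.calibration(n); print(n,c)
E
```

```text
pics
{'t': 0.0, 'joint_pos': array([-1.38030055e+00,  1.81547836e-01,  1.60800080e+00, -2.85914420e-05,
        1.35378510e+00, -2.06286633e-01]), 'joint_velocities': array([-0.00021591, -0.00160945,  0.00060172,  0.00128112, -0.00130399,
        0.00061188]), 'joint_torque': array([-1.14991679e-03, -4.33866048e+01, -3.41854584e+01,  7.01725669e-02,
        3.84560914e-02, -1.33290896e-04]), 'ee_pos': array([ 0.22212885, -0.52981818,  0.25680977]), 'orientation': array([-0.69323113, -0.13998305,  0.69324115, -0.1387518 ]), 'contact_force': array([-0.78300186, -1.01846785,  0.66930806]), 'moment': array([-0.03966801, -0.04633128, -0.01095844]), 'opening': 0.08784528463253645}
scene {'fov_y': 47.06106810929085, 'cx': 286.72297933277736, 'cy': 216.79292132259516, 'distortion': array([-0.06328499,  0.        ,  0.        ,  0.        ,  0.        ]), 'R': array([[-0.60165622, -0.7986968 , -0.00965516],
       [-0.62106389,  0.47537864, -0.62313305],
       [ 0.50228423, -0.36891541, -0.78205625]]), 't': array([0.45998772, 0.30670579, 0.8402804 ])}
side {'fov_y': 45.21574030551158, 'cx': 285.8353424398492, 'cy': 202.35289936486424, 'distortion': array([0.01351274, 0.        , 0.        , 0.        , 0.        ]), 'R': array([[-0.90811602, -0.41868296, -0.00546642],
       [-0.35242112,  0.77131473, -0.52997448],
       [ 0.22610761, -0.47935183, -0.84799597]]), 't': array([0.56052592, 0.08839229, 1.08137709])}
wrist {'fov_y': 68.03796264779743, 'cx': 284.15841092406356, 'cy': 212.59005700076327, 'distortion': array([-0.06269106,  0.        ,  0.        ,  0.        ,  0.        ]), 'R': array([[ 3.86052190e-01, -9.22476678e-01, -6.96955075e-04],
       [-8.91167395e-01, -3.73144356e-01,  2.58038687e-01],
       [-2.38294736e-01, -9.89952965e-02, -9.66134333e-01]]), 't': array([-0.57517739, -0.03610842,  0.3893408 ])}
```

View pics/a_scene.png

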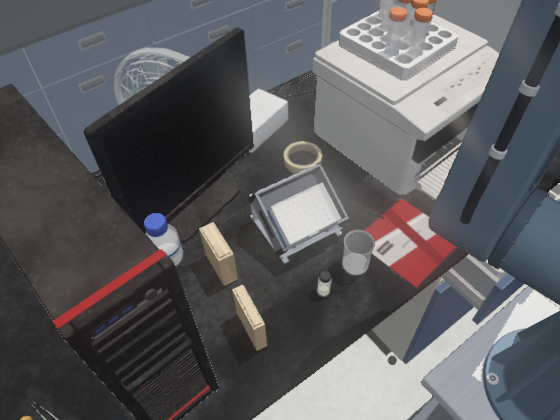

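View pics/a_side.png

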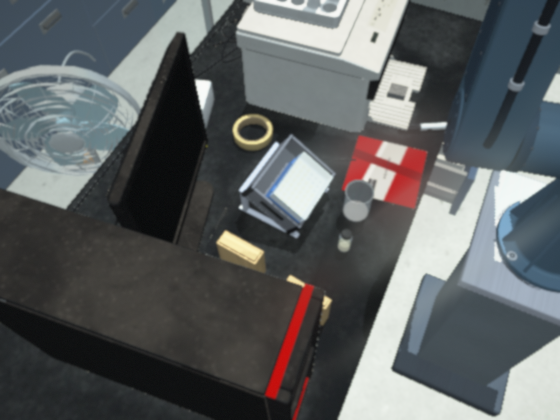

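View pics/a_wrist.png

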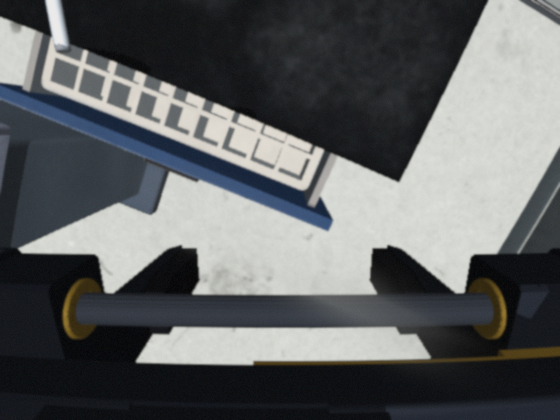

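The scene view shows the case at about (300,212), the two pieces at (218,253) and (250,318), the vial at (324,284), the beaker at (357,252) and the tape at (303,158). The side view sees the case well, but the nearer piece is partly hidden. I'll zoom in next.

```bash
python3 - <<'E'
import cv2
a=cv2.imread("pics/a_scene.png")[160:360,190:390]; b=cv2.imread("pics/a_side.png")[125:325,200:400]
cv2.imwrite("pics/b1.png",cv2.resize(a,(800,600)[0:1]*2 if 0 else (600,600),interpolation=cv2.INTER_CUBIC))
cv2.imwrite("pics/b2.png",cv2.resize(b,(600,600),interpolation=cv2.INTER_CUBIC))
E
```

```text
(no output)
```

View pics/b1.png

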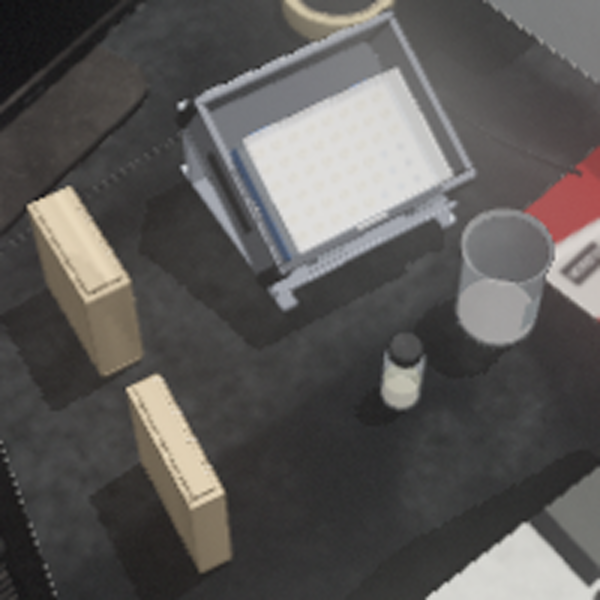

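View pics/b2.png

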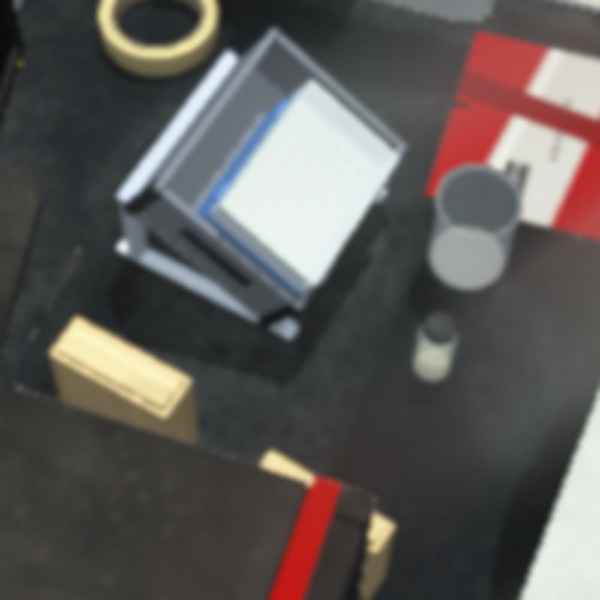

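```bash
cat > h.py <<'E'
import numpy as np, cv2
from scipy.spatial.transform import Rotation as Ro
def K(c): 
    f=210/np.tan(np.radians(c["fov_y"])/2); return np.array([[f,0,c["cx"]],[0,f,c["cy"]],[0,0,1]])
def ray(c,uv):
    p=cv2.undistortPoints(np.array([uv],float).reshape(-1,1,2),K(c),np.array(c["distortion"]),
       None,None,None) if False else cv2.undistortPoints(np.array(uv,float).reshape(-1,1,2),K(c),np.array(c["distortion"]))
    d=np.hstack([p[:,0,:],np.ones((len(p),1))])@np.array(c["R"])
    o=-np.array(c["R"]).T@np.array(c["t"]); return o,d
def onz(c,uv,z):
    o,d=ray(c,uv); return o+d*((z-o[2])/d[:,2])[:,None]
def proj(c,X):
    r,_=cv2.Rodrigues(np.array(c["R"])); return cv2.projectPoints(np.array(X,float).reshape(-1,1,3),r,np.array(c["t"]),K(c),np.array(c["distortion"]))[0][:,0,:]
def crop(x0,y0,s,uv): 
    uv=np.array(uv,float).reshape(-1,2); return np.array([x0,y0])+(uv+.5)/s-.5
def Rcase(yaw): # case axes as columns; x up slope
    c,s=np.cos(yaw),np.sin(yaw); t=np.radians(30)
    x=np.array([c*np.cos(t),s*np.cos(t),np.sin(t)]); y=np.array([-s,c,0]); return np.stack([x,y,np.cross(x,y)],1)
E
python3 - <<'E'
from h import *
from bench import imaging
from scipy.optimize import least_squares
S=imaging.calibration("scene"); D=imaging.calibration("side")
np.set_printoptions(precision=4,suppress=True)
# rim outer corners BL, BR, FR, FL
a=crop(190,160,3,[[200,105],[390,15],[475,175],[283,272]])
b=crop(200,125,3,[[155,185],[275,28],[406,147],[302,302]])
hx,hy=.0655,.0795
P=np.array([[hx,hy,.056],[hx,-hy,.056],[-hx,-hy,.056],[-hx,hy,.056]])
def f(q,w=(1,1)):
    X=P@Rcase(q[3]).T+q[:3]; return np.r_[w[0]*(proj(S,X)-a).ravel(),w[1]*(proj(D,X)-b).ravel()]
for w in((1,1),(1,0),(0,1)):
    r=least_squares(lambda q:f(q,w),[.55,0,.05,0.]);print("case",r.x,np.degrees(r.x[3]));print(f(r.x).round(1))
t1=crop(190,160,3,[[30,205],[68,187],[130,280],[87,296]]); print("thick top",onz(S,t1,.1))
t2=crop(190,160,3,[[130,385],[158,376],[228,490],[195,503]]); print("thin top",onz(S,t2,.1))
print("vial top",onz(S,crop(190,160,3,[[405,347]]),.06),"beaker top",onz(S,crop(190,160,3,[[507,247]]),.081), "beaker bot",onz(S,crop(190,160,3,[[497,310]]),.0),"tape",onz(S,[[303,155]],.024))
for n,p in (("monitor base",[[88,130],[148,240],[250,150],[246,32]]),("tower",[[62,330],[165,255],[75,345],[215,385]]),("dev",[[318,62],[315,120],[410,192]])): print(n,onz(S,p,0),onz(S,p,.25))
E
```

```text
case [ 0.5648  0.1249  0.0396 -0.0968] -5.544140172177253
[-1.1 -0.8  1.  -0.5  1.4  0.8  0.9  1.4 -0.3  0.  -0.9 -0.5 -0.2 -1.1
 -0.9  1.5]
case [ 0.5781  0.1156  0.0208 -0.0964] -5.524671746561297
[-0.5 -0.6 -0.   0.3 -0.3  0.3  0.7  0.1 -3.4 -0.5 -4.6  0.1 -4.8 -1.4
 -5.   0.1]
case [ 0.567   0.1166  0.0274 -0.1027] -5.882283462370242
[ 2.   0.5  3.2  1.3  3.   2.1  3.2  2.   0.8 -0.2 -0.   0.1 -0.1 -0.8
 -0.7  0.9]
thick top [[0.6102 0.3295 0.1   ]
 [0.6078 0.3018 0.1   ]
 [0.5205 0.3096 0.1   ]
 [0.5266 0.3377 0.1   ]]
thin top [[0.4568 0.3511 0.1   ]
 [0.4519 0.3343 0.1   ]
 [0.3657 0.3442 0.1   ]
 [0.3704 0.3637 0.1   ]]
vial top [[0.3955 0.1862 0.06  ]] beaker top [[0.4044 0.0934 0.081 ]] beaker bot [[0.4061 0.0896 0.    ]] tape [[ 0.7077 -0.0074  0.024 ]]
monitor base [[ 1.1576  0.3749  0.    ]
 [ 0.726   0.4105  0.    ]
 [ 0.8236  0.0727  0.    ]
 [ 1.2988 -0.2338  0.    ]] [[ 0.8315  0.4208  0.25  ]
 [ 0.5264  0.446   0.25  ]
 [ 0.5954  0.2072  0.25  ]
 [ 0.9312 -0.0094  0.25  ]]
tower [[0.6336 0.6454 0.    ]
 [0.6677 0.3993 0.    ]
 [0.5886 0.6365 0.    ]
 [0.3641 0.4619 0.    ]] [[0.4611 0.612  0.25  ]
 [0.4852 0.4381 0.25  ]
 [0.4293 0.6058 0.25  ]
 [0.2706 0.4824 0.25  ]]
dev [[ 1.0188 -0.3115  0.    ]
 [ 0.8132 -0.1321 -0.    ]
 [ 0.4757 -0.1468  0.    ]] [[ 0.7333 -0.0643  0.25  ]
 [ 0.588   0.0625  0.25  ]
 [ 0.3495  0.0521  0.25  ]]
```

```bash
cat >> h.py <<'E'
def Tcur():
    from bench import read_state
    s=read_state(); return np.array(s["ee_pos"]),Ro.from_quat(s["orientation"]),s
def Rtool(xd,yd):
    x=np.array(xd,float);x/=np.linalg.norm(x);y=np.array(yd,float);y-=x*(x@y);y/=np.linalg.norm(y);return Ro.from_matrix(np.stack([x,y,np.cross(x,y)],1))
def plan(p0,R0,p1,R1,n):
    """equal-twist rows: straight line + constant-axis turn in n rows, increments in tool axes"""
    w=(R0.inv()*R1).as_rotvec()/n; out=[];R=R0
    for i in range(n):
        out.append(np.r_[R.inv().apply((p1-p0)/n)/.6,w/1.5]); R=R*Ro.from_rotvec(w)
    print("n",n,"mm/row",np.linalg.norm(p1-p0)/n*1000,"deg/row",np.degrees(np.linalg.norm(w)))
    for o in out: print(np.round(o,4).tolist())
    return out
E
python3 - <<'E'
from h import *
from bench import imaging
np.set_printoptions(precision=4,suppress=True)
p,R,s=Tcur(); print(R.as_matrix())
W=imaging.calibration("wrist"); o=-W["R"].T@W["t"]
print("cam in tool",R.inv().apply(o-p)); print("cam axes in tool", R.inv().as_matrix()@W["R"].T)
E
```

```text
[[-0.0003  0.3864 -0.9223]
 [ 0.0013 -0.9223 -0.3864]
 [-1.     -0.0013 -0.0003]]
cam in tool [-0.128   0.0007 -0.0653]
cam axes in tool [[-0.0006 -0.2583  0.9661]
 [ 1.     -0.0006  0.0005]
 [ 0.0004  0.9661  0.2583]]
```

```bash
python3 - <<'E'
from h import *
p,R,s=Tcur()
Rc=Rcase(np.radians(-5.5))
R1=Rtool([0,0,-1],[np.cos(np.radians(-80)),np.sin(np.radians(-80)),0])
p1=np.array([.33,-.15,.38])
plan(p,R,p1,R1,8)
Rl=Rtool(-Rc[:,2],-Rc[:,1]); pl=np.array([.565,.122,.035])+Rc@[0,0,.22]; print(pl)
plan(p1,R1,pl,Rl,8)
E
```

```text
n 8 mm/row 51.70617608343053 deg/row 1.5916768107208992
[-0.0255, -0.0644, -0.0513, 0.0185, -0.0, 0.0001]
[-0.0255, -0.0658, -0.0495, 0.0185, -0.0, 0.0001]
[-0.0255, -0.0671, -0.0477, 0.0185, -0.0, 0.0001]
[-0.0256, -0.0684, -0.0458, 0.0185, -0.0, 0.0001]
[-0.0256, -0.0696, -0.0439, 0.0185, -0.0, 0.0001]
[-0.0256, -0.0708, -0.0419, 0.0185, -0.0, 0.0001]
[-0.0256, -0.072, -0.0399, 0.0185, -0.0, 0.0001]
[-0.0256, -0.073, -0.0379, 0.0185, -0.0, 0.0001]
[0.45550642 0.13254303 0.22552559]
n 8 mm/row 43.200978374473266 deg/row 4.210717933480051
[0.0322, -0.0534, -0.036, 0.022, 0.0434, 0.0059]
[0.0339, -0.0548, -0.032, 0.022, 0.0434, 0.0059]
[0.0354, -0.0561, -0.0279, 0.022, 0.0434, 0.0059]
[0.0366, -0.0573, -0.0237, 0.022, 0.0434, 0.0059]
[0.0374, -0.0584, -0.0194, 0.022, 0.0434, 0.0059]
[0.038, -0.0593, -0.015, 0.022, 0.0434, 0.0059]
[0.0383, -0.06, -0.0106, 0.022, 0.0434, 0.0059]
[0.0384, -0.0606, -0.0061, 0.022, 0.0434, 0.0059]
```

Request:
apply_moves:
  rows:
    - [[1,-0.026,-0.065,-0.051,0.0185,0,0],[1,-0.026,-0.066,-0.049,0.0185,0,0],[1,-0.026,-0.067,-0.048,0.0185,0,0],[1,-0.026,-0.068,-0.046,0.0185,0,0],[1,-0.026,-0.07,-0.044,0.0185,0,0],[1,-0.026,-0.071,-0.042,0.0185,0,0],[1,-0.026,-0.072,-0.04,0.0185,0,0],[1,-0.026,-0.073,-0.038,0.0185,0,0]]

```text
t: 1.15
ee_pos: [0.3299, -0.1481, 0.3829]
orientation: [0.705, 0.061, -0.704, 0.061]
contact_force: [0.9, -0.2, -0.3]
opening: 0.0883
```

Request:
apply_moves:
  rows:
    - [[1,0.032,-0.053,-0.036,0.022,0.043,0.006],[1,0.034,-0.055,-0.032,0.022,0.043,0.006],[1,0.035,-0.056,-0.028,0.022,0.043,0.006],[1,0.037,-0.057,-0.024,0.022,0.043,0.006],[1,0.037,-0.058,-0.019,0.022,0.043,0.006],[1,0.038,-0.059,-0.015,0.022,0.043,0.006],[1,0.038,-0.06,-0.011,0.022,0.043,0.006],[1,0.038,-0.06,-0.006,0.022,0.043,0.006]]

```text
t: 2.15
ee_pos: [0.4552, 0.133, 0.2282]
orientation: [0.865, -0.042, -0.5, -0.024]
contact_force: [0.7, -1.8, 0.1]
opening: 0.0882
```

```bash
python3 - <<'E'
from h import *
from bench import imaging
import json
p,R,s=Tcur(); print(s["t"],p,R.as_matrix().round(3),s["joint_pos"].round(3),s["contact_force"])
W=imaging.calibration("wrist");im=imaging.snapshot("wrist");cv2.imwrite("pics/c_wrist.png",im)
np.savez("c.npz",**{k:np.array(v) for k,v in W.items()})
E
```

```text
2.15 [0.45524193 0.13298541 0.2281803 ] [[ 0.497 -0.096 -0.862]
 [-0.048 -0.995  0.083]
 [-0.866  0.001 -0.499]] [ 0.093 -0.317  2.219 -0.142  0.73   1.841] [ 0.73762573 -1.77049818  0.0771735 ]
```

View pics/c_wrist.png

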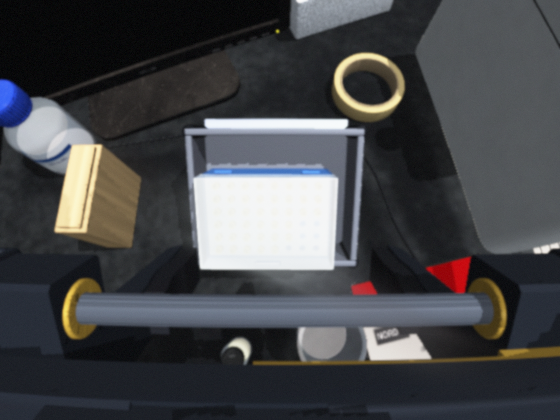

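The wrist view looks squarely into the case: rim back corners near (186,130) and (364,130), front-right corner near (357,265). The white box top runs from (196,175) to (337,270), and the thick piece is at (90,195).

```bash
python3 - <<'E'
import cv2
a=cv2.imread("pics/c_wrist.png")
cv2.imwrite("pics/c1.png",cv2.resize(a[110:280,175:375],(800,680),interpolation=cv2.INTER_CUBIC)[:600])
cv2.imwrite("pics/c2.png",cv2.resize(a[130:280,40:240],(800,600),interpolation=cv2.INTER_CUBIC))
E
```

```text
(no output)
```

View pics/c1.png

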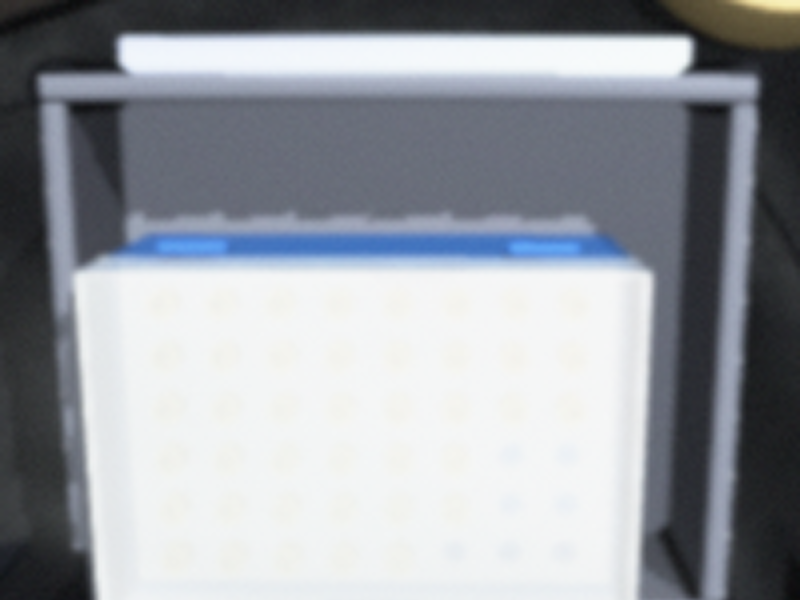

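View pics/c2.png

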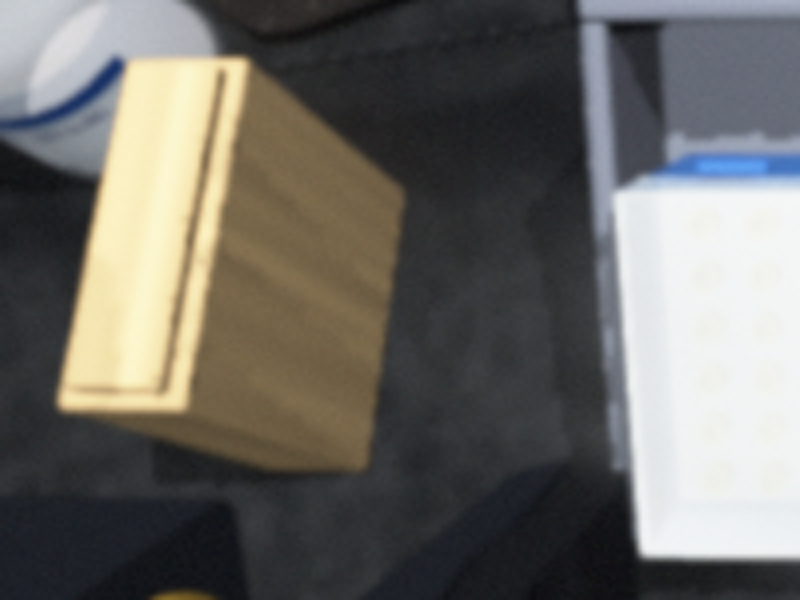

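```bash
python3 - <<'E'
import cv2
a=cv2.imread("pics/c_wrist.png")
cv2.imwrite("pics/c3.png",cv2.resize(a[225:285,310:390],(800,600),interpolation=cv2.INTER_CUBIC))
E
cat > fit.py <<'E'
from h import *
from bench import imaging
from scipy.optimize import least_squares
np.set_printoptions(precision=4,suppress=True)
S=imaging.calibration("scene"); D=imaging.calibration("side"); W=dict(np.load("c.npz"))
a=crop(190,160,3,[[200,105],[390,15],[475,175],[283,272]])
b=crop(200,125,3,[[155,185],[275,28],[406,147],[302,302]])
hx,hy=.0655,.0795
P=np.array([[hx,hy,.056],[hx,-hy,.056],[-hx,-hy,.056],[-hx,hy,.056],[.0595,.0735,.056],[.0595,-.0735,.056]])
w=np.vstack([crop(175,110,4,[[38,75],[758,76]]),[[357,267]],crop(175,110,4,[[68,102],[735,102]])])
wi=[0,1,2,4,5]
def f(q,k=(1,1,1)):
    X=P@Rcase(q[3]).T+q[:3]; return np.r_[k[0]*(proj(S,X[:4])-a).ravel(),k[1]*(proj(D,X[:4])-b).ravel(),k[2]*(proj(W,X[wi])-w).ravel()]
for k in((1,1,1),(0,0,1),(1,0,1),(0,1,1)):
    r=least_squares(lambda q:f(q,k),[.55,.1,.05,0.]);print("case",k,r.x,np.degrees(r.x[3]));print(f(r.x).round(1))
E
python3 fit.py
```

```text
case (1, 1, 1) [ 0.5615  0.1298  0.0483 -0.096 ] -5.502090721200696
[-2.4 -1.5  0.3 -1.6  1.   0.3 -0.2  1.3 -0.2  0.1 -0.5 -1.   0.7 -1.3
 -0.3  1.9  0.3  0.5  1.   0.1 -0.6 -0.9 -0.   0.6 -0.4  0.5]
case (0, 0, 1) [ 0.5614  0.1299  0.0491 -0.097 ] -5.56049623770817
[-2.5 -1.7  0.4 -1.7  1.1  0.2 -0.2  1.1 -0.2 -0.1 -0.4 -1.2  0.7 -1.4
 -0.3  1.8 -0.1  0.1  1.2 -0.1 -0.6 -0.7 -0.3  0.3 -0.2  0.3]
case (1, 0, 1) [ 0.5615  0.1298  0.0485 -0.0957] -5.482507589808199
[-2.4 -1.5  0.3 -1.6  1.   0.2 -0.1  1.3 -0.2  0.  -0.5 -1.1  0.7 -1.3
 -0.3  1.9  0.2  0.5  1.  -0.  -0.6 -0.8 -0.1  0.6 -0.4  0.4]
case (0, 1, 1) [ 0.5614  0.1299  0.0488 -0.0973] -5.575227220342782
[-2.5 -1.7  0.4 -1.7  1.   0.2 -0.3  1.2 -0.2 -0.1 -0.4 -1.1  0.7 -1.3
 -0.4  1.9  0.1  0.2  1.1 -0.  -0.7 -0.7 -0.2  0.3 -0.3  0.4]
```

View pics/c3.png

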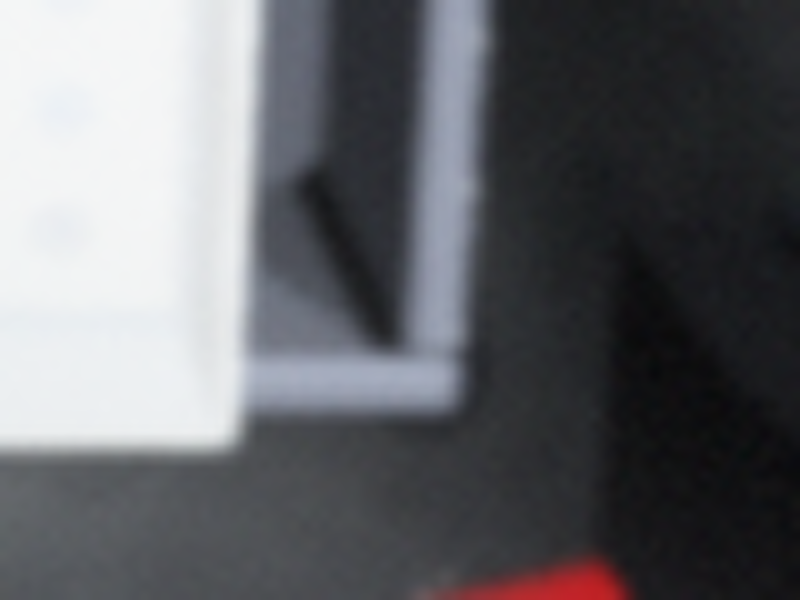

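```bash
sed -i 's/\[\[357,267\]\]/[[356.0,265.9]]/' fit.py; cat >> fit.py <<'E'
r=least_squares(lambda q:f(q,(.5,.5,1)),[.55,.1,.05,0.]);print("FINAL",r.x,np.degrees(r.x[3]));print(f(r.x)[16:].round(1))
Rc=Rcase(r.x[3]);c=r.x[:3]; np.savez("case.npz",R=Rc,c=c)
def oncase(cam,uv,z):
    o,d=ray(cam,uv); o=Rc.T@(o-c); d=d@Rc; return o+d*((z-o[2])/d[:,2])[:,None]
bx=np.vstack([crop(175,110,4,[[75,272],[652,270]]),[[334,269.5],[199.2,268.8]]])
print("box top wrist\n",oncase(W,bx,.077))
print("box top scene\n",oncase(S,crop(190,160,3,[[245,142],[402,70],[452,172],[297,253]]),.077))
t=crop(40,130,4,[[127,60],[248,60],[190,412],[58,408]]); print("thick top",onz(W,t,.1), onz(W,t,.1).mean(0)); print("thick foot",onz(W,crop(40,130,4,[[405,190],[368,470],[268,470]]),0))
print("vial",onz(W,[[232,358]],.06),"beaker",onz(W,[[329,348]],0.08))
E
python3 fit.py
```

```text
case (1, 1, 1) [ 0.5619  0.1299  0.0478 -0.096 ] -5.499817291760646
[-2.5 -1.5  0.2 -1.5  0.9  0.3 -0.3  1.3 -0.4  0.1 -0.6 -0.9  0.5 -1.2
 -0.5  2.   0.4  0.4  0.8 -0.   0.2 -0.1  0.1  0.5 -0.6  0.4]
case (0, 0, 1) [ 0.562   0.13    0.0482 -0.0976] -5.5943685552857225
[-2.7 -1.6  0.1 -1.6  0.8  0.3 -0.5  1.2 -0.5  0.  -0.6 -1.   0.4 -1.2
 -0.7  2.   0.2 -0.   0.7 -0.2 -0.1 -0.1 -0.2  0.1 -0.7  0.2]
case (1, 0, 1) [ 0.562   0.1299  0.0478 -0.0959] -5.492675660511093
[-2.6 -1.5  0.1 -1.5  0.8  0.3 -0.3  1.3 -0.4  0.2 -0.7 -0.9  0.4 -1.2
 -0.5  2.   0.4  0.3  0.7 -0.1  0.1 -0.2  0.1  0.5 -0.7  0.3]
case (0, 1, 1) [ 0.5619  0.13    0.0483 -0.0974] -5.582557720235741
[-2.6 -1.6  0.2 -1.6  0.8  0.3 -0.4  1.2 -0.4  0.  -0.6 -1.   0.5 -1.2
 -0.6  2.   0.2  0.1  0.8 -0.1  0.   0.  -0.1  0.2 -0.6  0.3]
FINAL [ 0.5619  0.13    0.0481 -0.0971] -5.562077594524212
[ 0.2  0.1  0.7 -0.2  0.  -0.1 -0.1  0.2 -0.6  0.2]
box top wrist
 [[ 0.025   0.0682  0.077 ]
 [ 0.0254 -0.0536  0.077 ]
 [-0.0594 -0.0542  0.077 ]
 [-0.059   0.0692  0.077 ]]
box top scene
 [[ 0.0228  0.0666  0.077 ]
 [ 0.0216 -0.0565  0.077 ]
 [-0.0556 -0.0543  0.077 ]
 [-0.0572  0.0695  0.077 ]]
thick top [[0.6115 0.33   0.1   ]
 [0.6078 0.2983 0.1   ]
 [0.5196 0.3064 0.1   ]
 [0.5235 0.3387 0.1   ]] [0.5656 0.3184 0.1   ]
thick foot [[0.6131 0.303  0.    ]
 [0.5223 0.3123 0.    ]
 [0.5251 0.344  0.    ]]
vial [[0.3962 0.1865 0.06  ]] beaker [[0.3997 0.0974 0.08  ]]
```

```bash
cat >> h.py <<'E'
def cs():
    z=np.load("case.npz"); return z["c"],z["R"]
def c2w(v): c,R=cs(); return c+R@np.array(v,float)
def w2c(v): c,R=cs(); return R.T@(np.array(v,float)-c)
def Rthin(): _,R=cs(); return Rtool(-R[:,2],-R[:,1])
def Rthick(): _,R=cs(); return Rtool(-R[:,2],R[:,0])
def rep():
    p,R,s=Tcur(); print("t",round(s["t"],2),"w",p.round(4),"case",w2c(p).round(4),"F",s["contact_force"].round(1),"op",round(s["opening"],4),"q",s["joint_pos"].round(2))
    return p,R
E
python3 - <<'E'
from h import *
p,R=rep(); a=c2w([-.027,.096,.125]); plan(p,R,a,Rthin(),4); plan(a,Rthin(),c2w([-.027,.096,.081]),Rthin(),2)
E
```

```text
t 2.2 w [0.4537 0.136  0.2245] case [-0.0056 -0.0045  0.2069] F [-2.7  0.3 -2. ] op 0.0878 q [ 0.1  -0.31  2.22 -0.14  0.72  1.85]
n 4 mm/row 32.85722429398317 deg/row 0.05928675970441764
[0.0342, -0.0418, 0.0088, -0.0001, 0.0006, 0.0003]
[0.0342, -0.0418, 0.0088, -0.0001, 0.0006, 0.0003]
[0.0342, -0.0418, 0.0089, -0.0001, 0.0006, 0.0003]
[0.0342, -0.0419, 0.0089, -0.0001, 0.0006, 0.0003]
n 2 mm/row 22.00000000000001 deg/row 0.0
[0.0367, -0.0, -0.0, 0.0, 0.0, 0.0]
[0.0367, -0.0, -0.0, 0.0, 0.0, 0.0]
```

Request:
apply_moves:
  rows:
    - [[-1,0.034,-0.042,0.009,0,0.001,0],[-1,0.034,-0.042,0.009,0,0,0],[-1,0.034,-0.042,0.009,0,0.001,0],[-1,0.034,-0.042,0.009,0,0,0],[-1,0.018,0,0,0,0,0],[-1,0,0,0,0,0,0]]

```text
t: 2.95
ee_pos: [0.4913, 0.2283, 0.1364]
orientation: [0.864, -0.042, -0.501, -0.023]
contact_force: [-0.8, -0.2, 0.2]
opening: 0.0303
```

```bash
python3 - <<'E'
from h import *
from bench import imaging
p,R=rep()
a=np.hstack([cv2.resize(imaging.snapshot("scene")[130:290,190:390],(400,320)),cv2.resize(imaging.snapshot("wrist"),(400,300))[:,:].copy() if 0 else cv2.resize(imaging.snapshot("wrist"),(400,320))])
cv2.imwrite("pics/d.png",a)
E
```

```text
t 2.95 w [0.4913 0.2283 0.1364] case [-0.025   0.091   0.1164] F [-0.8 -0.2  0.2] op 0.0303 q [ 0.33  0.07  2.1  -0.42  0.53  2.31]
```

View pics/d.png

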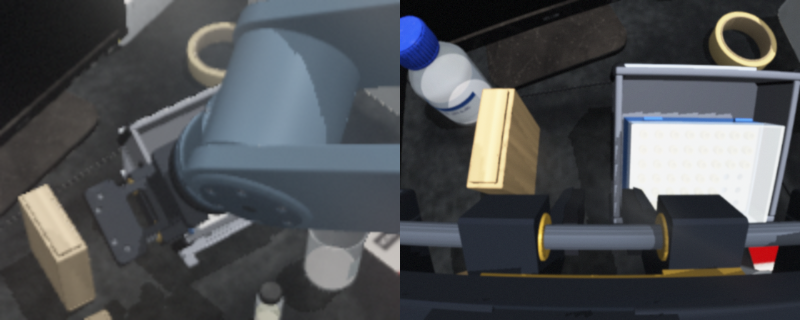

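Request:
apply_moves:
  rows:
    - [[-1,0,-0.008,0.003,0,0,0],[-1,0,0,0,0,0,0],[-1,0,0,0,0,0,0],[-1,0.028,0,0,0,0,0],[-1,0.028,0,0,0,0,0],[-1,0,0,0,0,0,0],[-1,0,0,0,0,0,0]]

```text
t: 3.92
ee_pos: [0.5073, 0.2324, 0.1076]
orientation: [0.865, -0.042, -0.5, -0.023]
contact_force: [0.2, 0.9, 0.2]
opening: 0.0005
```

```bash
python3 - <<'E'
from h import *
from bench import imaging
p,R=rep()
print(w2c(p),w2c(p)[2]-.019)
a=np.hstack([cv2.resize(imaging.snapshot("side")[125:285,190:390],(400,320)),cv2.resize(imaging.snapshot("wrist"),(400,320))])
cv2.imwrite("pics/e.png",a)
E
```

```text
t 3.92 w [0.5073 0.2324 0.1076] case [-0.026   0.0966  0.0837] F [0.2 0.9 0.2] op 0.0005 q [ 0.33  0.16  2.08 -0.47  0.47  2.37]
[-0.02595862  0.09661394  0.0836598 ] 0.06465980278188309
```

View pics/e.png

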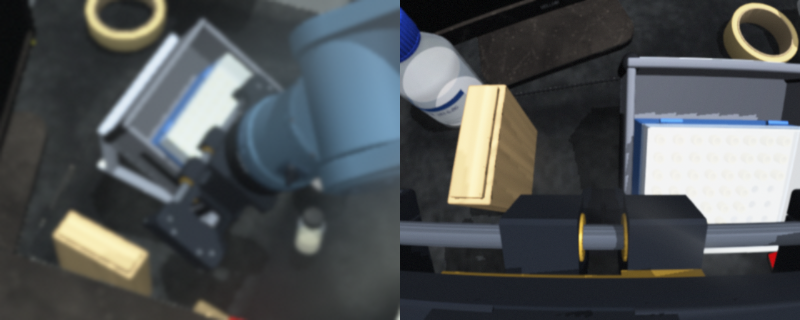

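Request:
apply_moves:
  rows:
    - [[-1,0.003,0.008,0,0,0,0],[-1,0,0.008,0,0,0,0],[-1,0,0.008,0,0,0,0],[-1,0,0.008,0,0,0,0],[-1,0,0.006,0,0,0,0],[-1,0,0.006,0,0,0,0]]

```text
t: 4.78
ee_pos: [0.5057, 0.2059, 0.1059]
orientation: [0.865, -0.042, -0.5, -0.023]
contact_force: [-1.3, 2.3, 0.5]
opening: 0.0001
```

Request:
apply_moves:
  rows:
    - [[-1,0,0.004,0,0,0,0],[-1,0,0.003,0,0,0,0],[-1,0,0,0,0,0,0]]

```text
t: 5.15
ee_pos: [0.5054, 0.2016, 0.1058]
orientation: [0.865, -0.042, -0.5, -0.023]
contact_force: [-0.9, 0.8, 1.0]
opening: 0.0003
```

```bash
cat > snap.py <<'E'
import sys
from h import *
from bench import imaging
rep(); n=sys.argv[1]; c=sys.argv[2]
W=imaging.calibration(c); im=imaging.snapshot(c); np.savez(n+".npz",**{k:np.array(v) for k,v in W.items()})
cv2.imwrite(f"pics/{n}_raw.png",im)
if len(sys.argv)>3:
    x,y,w,h=map(int,sys.argv[3:7]); im=im[y:y+h,x:x+w]
s=min(800/im.shape[1],600/im.shape[0]); cv2.imwrite(f"pics/{n}.png",cv2.resize(im,None,fx=s,fy=s,interpolation=cv2.INTER_CUBIC)); print("scale",s)
E
python3 snap.py f wrist
```

```text
t 5.15 w [0.5054 0.2016 0.1058] case [-0.0259  0.0658  0.0816] F [-0.9  0.8  1. ] op 0.0003 q [ 0.26  0.13  2.12 -0.43  0.43  2.27]
scale 1.4285714285714286
```

View pics/f.png

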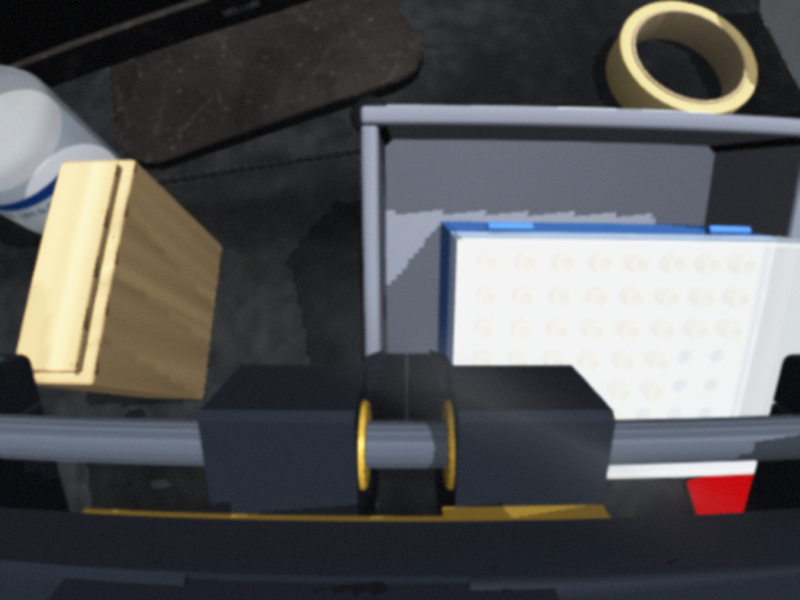

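Request:
apply_moves:
  rows:
    - [[-1,0,0.005,0,0,0,0],[-1,0,0.004,0,0,0,0],[-1,0,0,0,0,0,0]]

```text
t: 5.58
ee_pos: [0.5051, 0.2006, 0.1065]
orientation: [0.866, -0.039, -0.498, -0.025]
contact_force: [-4.3, 27.7, -0.2]
opening: 0.0002
```

```bash
python3 snap.py g wrist; python3 - <<'E'
from h import *
W=dict(np.load("f.npz")); c,Rc=cs()
o,d=ray(W,crop(0,0,1/0.7,[[450,235],[443,222]])); o=Rc.T@(o-c); d=d@Rc; print(o+d*((.077-o[2])/d[:,2])[:,None])
E
```

```text
t 5.58 w [0.5051 0.2006 0.1065] case [-0.0257  0.0647  0.0823] F [-4.3 27.7 -0.2] op 0.0002 q [ 0.25  0.12  2.13 -0.41  0.42  2.25]
scale 1.4285714285714286
[[0.0261201  0.05182731 0.077     ]
 [0.02993839 0.05399237 0.077     ]]
```

View pics/g.png

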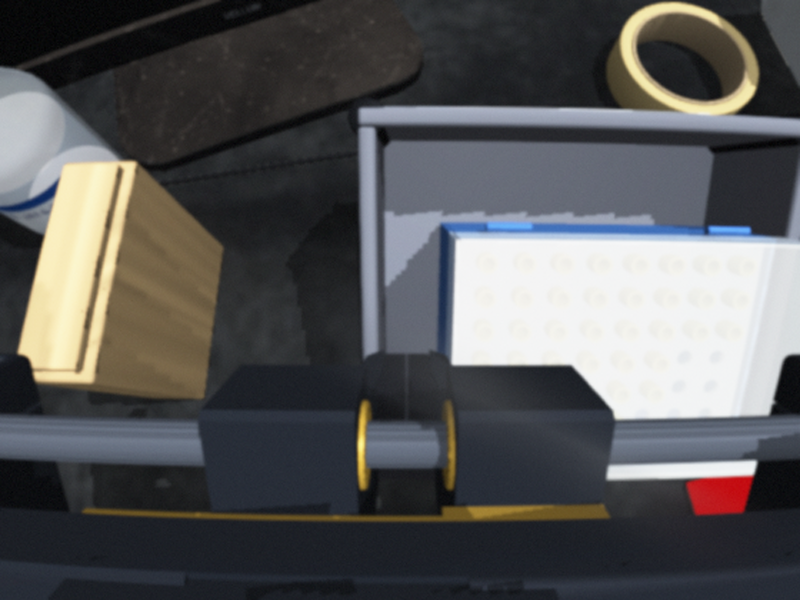

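Contact force rose to 28 N with no further travel, so the box is against the right wall; its left edge measures y ≈ 50 mm. Next I'll retreat and look at the thin piece.

```bash
python3 - <<'E'
from h import *
p,R=rep(); a=p-R.apply([.09,.006,0]); print(a)
plan(p,R,a,R,3)
y=np.radians(-96.5)
plan(a,R,np.array([.37,.27,.27]),Rtool([0,0,-1],[np.cos(y),np.sin(y),0]),5)
E
```

```text
t 5.62 w [0.5051 0.2005 0.1066] case [-0.0257  0.0647  0.0823] F [-4.2 27.3 -0.7] op 0.0003 q [ 0.25  0.12  2.13 -0.41  0.42  2.25]
[0.46061852 0.21027216 0.18442188]
n 3 mm/row 30.06659275674582 deg/row 0.0
[-0.05, -0.0033, -0.0, 0.0, 0.0, 0.0]
[-0.05, -0.0033, -0.0, 0.0, 0.0, 0.0]
[-0.05, -0.0033, -0.0, 0.0, 0.0, 0.0]
n 5 mm/row 27.64253678815589 deg/row 6.032824011493814
[-0.0406, -0.0172, 0.0133, 0.0026, -0.0701, 0.0014]
[-0.039, -0.017, 0.0176, 0.0026, -0.0701, 0.0014]
[-0.037, -0.0169, 0.0216, 0.0026, -0.0701, 0.0014]
[-0.0346, -0.0167, 0.0255, 0.0026, -0.0701, 0.0014]
[-0.0317, -0.0165, 0.029, 0.0026, -0.0701, 0.0014]
```

Request:
apply_moves:
  rows:
    - [[-1,0,-0.012,0,0,0,0],[-1,-0.05,0,0,0,0,0],[-1,-0.05,0,0,0,0,0],[-1,-0.05,0,0,0,0,0],[0.2,-0.041,-0.017,0.013,0.003,-0.07,0.001],[0.2,-0.039,-0.017,0.018,0.003,-0.07,0.001],[0.2,-0.037,-0.017,0.022,0.003,-0.07,0.001],[0.2,-0.035,-0.017,0.026,0.003,-0.07,0.001]]

```text
t: 6.62
ee_pos: [0.3875, 0.2567, 0.2534]
orientation: [0.74, -0.043, -0.67, -0.038]
contact_force: [-0.5, 0.5, 0.3]
opening: 0.0381
```

Request:
apply_moves:
  rows:
    - [[0.2,-0.032,-0.017,0.029,0.003,-0.07,0.001],[0.2,0,0,0,0,0,0],[0.2,0,0,0,0,0,0]]

```text
t: 7.0
ee_pos: [0.3701, 0.2684, 0.2688]
orientation: [-0.705, 0.044, 0.707, 0.041]
contact_force: [0.3, 0.7, 0.0]
opening: 0.0529
```

```bash
python3 snap.py h1 wrist
```

```text
t 7.0 w [0.3701 0.2684 0.2688] case [-0.0666  0.1191  0.2933] F [0.3 0.7 0. ] op 0.0529 q [ 0.37 -0.1   1.87 -0.    1.37  2.06]
scale 1.4285714285714286
```

View pics/h1.png

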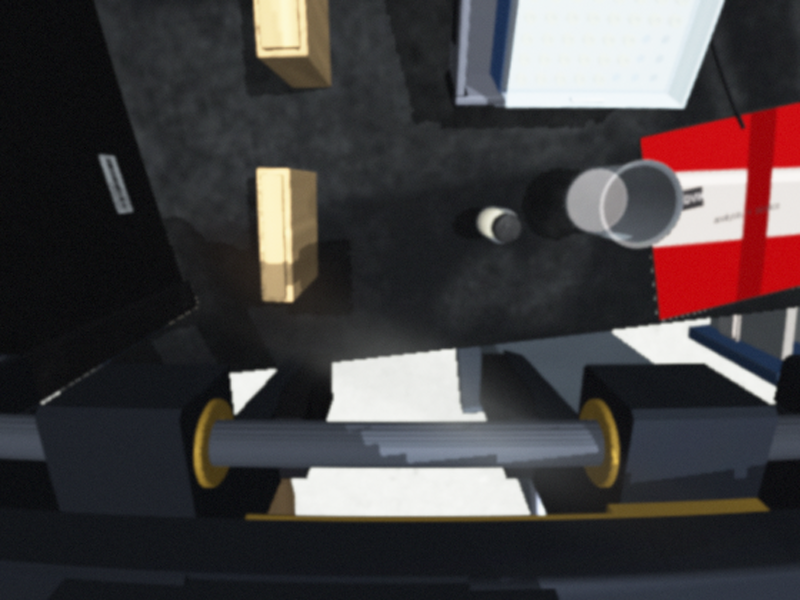

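The thin piece's top face runs from (257,168)–(291,168) to (262,302)–(293,302) in this 1.43× view. The tower foot corner is near (195,300).

```bash
python3 - <<'E'
from h import *
import cv2
a=cv2.imread("pics/h1_raw.png"); cv2.imwrite("pics/h2.png",cv2.resize(a[105:225,150:260],None,fx=5,fy=5,interpolation=cv2.INTER_CUBIC))
W=dict(np.load("h1.npz"));s=1/.7
print(onz(W,crop(0,0,s,[[257,168],[291,168],[293,302],[262,302]]),.1)); print("foot",onz(W,crop(0,0,s,[[317,173],[317,270]]),0))
print("tower",onz(W,crop(0,0,s,[[195,300],[98,5]]),0),onz(W,crop(0,0,s,[[98,5]]),0.42))
print("vial",onz(W,crop(0,0,s,[[505,228]]),.06),"beaker",onz(W,crop(0,0,s,[[641,203]]),.081))
E
```

```text
[[0.4579948  0.35289491 0.1       ]
 [0.45509937 0.33094836 0.1       ]
 [0.36695827 0.34577742 0.1       ]
 [0.36958439 0.36730891 0.1       ]]
foot [[0.45470209 0.33320574 0.        ]
 [0.37079086 0.34738045 0.        ]]
tower [[0.35696108 0.46609403 0.        ]
 [0.61447622 0.49335656 0.        ]] [[0.42500282 0.24638734 0.42      ]]
vial [[0.39528684 0.1881186  0.06      ]] beaker [[0.40450323 0.09438084 0.081     ]]
```

View pics/h2.png

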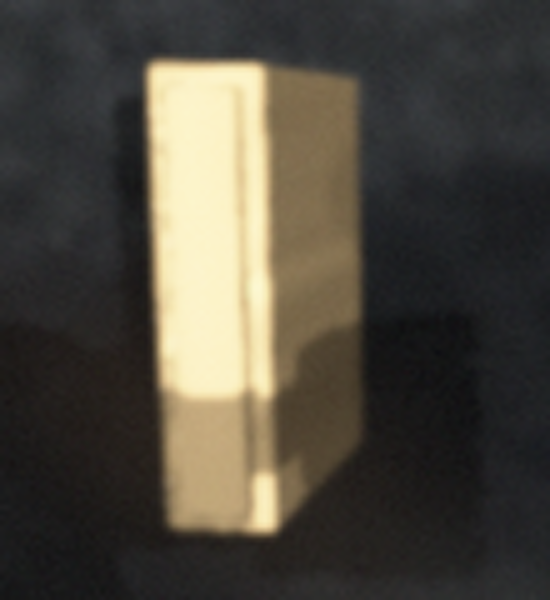

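```bash
python3 - <<'E'
from h import *
p,R=rep(); y=np.radians(-99.4); R1=Rtool([0,0,-1],[np.cos(y),np.sin(y),0]); a=np.array([.4124,.3492,.2])
plan(p,R,a,R1,4); plan(a,R1,np.array([.4124,.3492,.115]),R1,3)
E
```

```text
t 7.05 w [0.3698 0.2683 0.2687] case [-0.0669  0.1191  0.2933] F [ 0.8 -0.9  0.1] op 0.0531 q [ 0.37 -0.1   1.87 -0.    1.37  2.06]
n 4 mm/row 28.584109970156018 deg/row 0.6426003616295778
[0.0284, -0.0357, -0.0137, 0.0074, 0.0004, -0.0008]
[0.0285, -0.0358, -0.0132, 0.0074, 0.0004, -0.0008]
[0.0285, -0.0359, -0.0128, 0.0074, 0.0004, -0.0008]
[0.0286, -0.036, -0.0124, 0.0074, 0.0004, -0.0008]
n 3 mm/row 28.333333333333336 deg/row 0.0
[0.0472, 0.0, 0.0, 0.0, 0.0, 0.0]
[0.0472, 0.0, 0.0, 0.0, 0.0, 0.0]
[0.0472, 0.0, 0.0, 0.0, 0.0, 0.0]
```

Request:
apply_moves:
  rows:
    - [[0.2,0.0285,-0.036,-0.014,0.0074,0,-0.001],[0.2,0.0285,-0.036,-0.013,0.0074,0,-0.001],[0.2,0.0285,-0.036,-0.013,0.0074,0,-0.001],[0.2,0.0285,-0.036,-0.012,0.0074,0,-0.001],[0.2,0.03,0,0,0,0,0],[0.2,0.03,0,0,0,0,0],[0.2,0,0,0,0,0,0],[0.2,0,0,0,0,0,0]]

```text
t: 8.05
ee_pos: [0.4126, 0.3502, 0.1658]
orientation: [-0.704, 0.057, 0.705, 0.059]
contact_force: [-0.1, -0.2, 0.5]
opening: 0.0533
```

```bash
python3 snap.py i1 wrist; python3 - <<'E'
from h import *
p,R,s=Tcur(); print(R.as_matrix().round(3), np.array([.4124,.3492,.094])-p, R.inv().apply(np.array([.4124,.3492,.094])-p)/.6)
E
```

```text
t 8.05 w [0.4126 0.3502 0.1658] case [-0.0884  0.2047  0.1869] F [-0.1 -0.2  0.5] op 0.0533 q [0.48 0.21 1.77 0.   1.16 2.22]
scale 1.4285714285714286
[[-0.001 -0.163 -0.987]
 [ 0.004 -0.987  0.163]
 [-1.    -0.003  0.001]] [-0.00043677 -0.0012115  -0.07213411] [0.12021596 0.00252377 0.00023325]
```

View pics/i1.png

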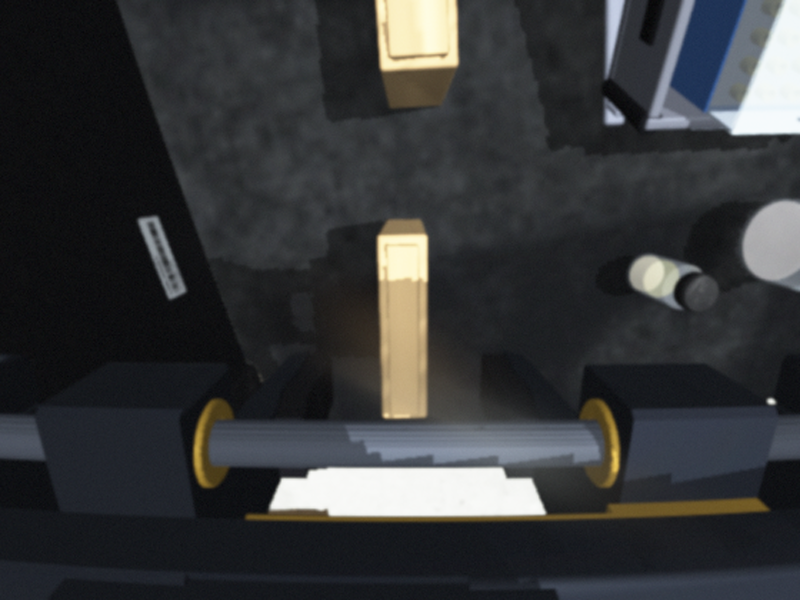

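Piece sits centred between the fingers (piece at column 403, fingers 325/485) and square to them. Descend and grip.

Request:
apply_moves:
  rows:
    - [[0.2,0.04,0.0025,0,0,0,0],[0.2,0.04,0,0,0,0,0],[0.2,0.04,0,0,0,0,0],[0.2,0,0,0,0,0,0],[-1,0,0,0,0,0,0],[-1,0,0,0,0,0,0],[-1,0,0,0,0,0,0],[-1,0,0,0,0,0,0]]
  squeeze: 40

```text
t: 9.1
ee_pos: [0.4125, 0.3496, 0.0941]
orientation: [-0.704, 0.056, 0.705, 0.059]
contact_force: [-0.1, -0.3, 3.9]
opening: 0.022
```

```bash
python3 - <<'E'
from h import *
p,R=rep(); print(R.as_matrix().round(3))
E
```

```text
t 9.1 w [0.4125 0.3496 0.0941] case [-0.1243  0.2041  0.1248] F [-0.1 -0.3  3.9] op 0.022 q [0.48 0.31 1.81 0.   1.01 2.21]
[[-0.001 -0.163 -0.987]
 [ 0.004 -0.987  0.163]
 [-1.    -0.004  0.001]]
```

```bash
python3 - <<'E'
import cv2
a=cv2.imread("pics/g_raw.png"); cv2.imwrite("pics/g2.png",cv2.resize(a[65:255,240:340],None,fx=3*1.05,fy=3*1.05,interpolation=cv2.INTER_CUBIC)); cv2.imwrite("pics/g3.png",cv2.resize(a[65:165,240:370],None,fx=6,fy=6,interpolation=cv2.INTER_CUBIC))
E
```

```text
(no output)
```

View pics/g3.png

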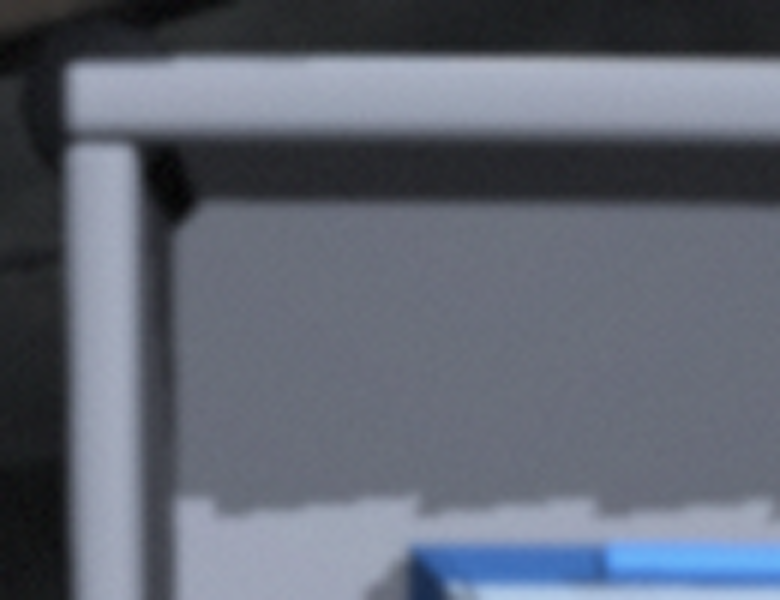

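```bash
python3 - <<'E'
from h import *
W=dict(np.load("g.npz")); c,Rc=cs()
def oc(uv,z):
    o,d=ray(W,crop(240,65,6,uv)); o=Rc.T@(o-c); d=d@Rc; return (o+d*((z-o[2])/d[:,2])[:,None]).round(4)
print(oc([[66,60],[140,137],[145,590],[75,590],[780,57]],.056),"exp .0655/.0795, .0595/.0735, ?/.0735, ?/.0795")
print("floor",oc([[195,205],[172,590]],.006)); print("box",oc([[410,548],[440,580]],.077),oc([[410,548],[440,580]],.06))
p1=w2c([.4125,.3496,.0941]);print(p1)
p,R=rep()
up=np.array([.4125,.3496,.25]); plan(p,R,up,R,4)
plan(up,R,c2w([-.005,.061,.23]),Rthin(),7)
E
```

```text
[[0.0658 0.0796 0.056 ]
 [0.0601 0.0739 0.056 ]
 [0.0247 0.074  0.056 ]
 [0.0247 0.0798 0.056 ]
 [0.0663 0.0241 0.056 ]] exp .0655/.0795, .0595/.0735, ?/.0735, ?/.0795
floor [[0.0597 0.0718 0.006 ]
 [0.0197 0.0746 0.006 ]]
box [[0.0298 0.0537 0.077 ]
 [0.0276 0.0515 0.077 ]] [[0.0285 0.0525 0.06  ]
 [0.026  0.0501 0.06  ]]
[-0.12426553  0.20409373  0.12482578]
t 9.1 w [0.4125 0.3496 0.0941] case [-0.1243  0.2041  0.1248] F [-0.1 -0.3  3.9] op 0.022 q [0.48 0.31 1.81 0.   1.01 2.21]
n 4 mm/row 38.978455262023985 deg/row 0.0
[-0.065, -0.0003, 0.0001, 0.0, 0.0, 0.0]
[-0.065, -0.0003, 0.0001, 0.0, 0.0, 0.0]
[-0.065, -0.0003, 0.0001, 0.0, 0.0, 0.0]
[-0.065, -0.0003, 0.0001, 0.0, 0.0, 0.0]
n 7 mm/row 21.699790140434033 deg/row 4.329910934989628
[0.0011, 0.0332, -0.0143, -0.0063, 0.05, -0.0013]
[0.0021, 0.0333, -0.0139, -0.0063, 0.05, -0.0013]
[0.003, 0.0335, -0.0134, -0.0063, 0.05, -0.0013]
[0.004, 0.0336, -0.0128, -0.0063, 0.05, -0.0013]
[0.0048, 0.0337, -0.0121, -0.0063, 0.05, -0.0013]
[0.0056, 0.0338, -0.0114, -0.0063, 0.05, -0.0013]
[0.0064, 0.034, -0.0107, -0.0063, 0.05, -0.0013]
```

Request:
apply_moves:
  rows:
    - [[-1,-0.065,0,0,0,0,0],[-1,-0.065,0,0,0,0,0],[-1,-0.065,0,0,0,0,0],[-1,-0.065,0,0,0,0,0],[-1,0.001,0.033,-0.014,-0.0063,0.05,-0.001],[-1,0.002,0.033,-0.014,-0.0063,0.05,-0.001],[-1,0.003,0.0335,-0.013,-0.0063,0.05,-0.001],[-1,0.004,0.0335,-0.013,-0.0063,0.05,-0.002]]

```text
t: 10.1
ee_pos: [0.4329, 0.2642, 0.2464]
orientation: [0.803, -0.049, -0.592, -0.039]
contact_force: [-0.2, 0.7, -1.5]
opening: 0.0216
```

Request:
apply_moves:
  rows:
    - [[-1,0.005,0.0335,-0.012,-0.0063,0.05,-0.001],[-1,0.0055,0.034,-0.0115,-0.0063,0.05,-0.001],[-1,0.0065,0.034,-0.011,-0.0063,0.05,-0.001],[-1,0,0,0,0,0,0],[-1,0,0,0,0,0,0]]

```text
t: 10.72
ee_pos: [0.4491, 0.2021, 0.2447]
orientation: [0.865, -0.043, -0.5, -0.024]
contact_force: [-0.6, 0.0, -0.4]
opening: 0.0215
```

```bash
python3 snap.py j1 wrist; python3 - <<'E'
from h import *
p,R,s=Tcur(); plan(p,R,c2w([-.008,.0613,.185]),Rthin(),2)
E
```

```text
t 10.72 w [0.4491 0.2021 0.2447] case [-0.005   0.0608  0.2299] F [-0.6  0.  -0.4] op 0.0215 q [ 0.3  -0.25  2.13 -0.28  0.79  2.12]
scale 1.4285714285714286
n 2 mm/row 22.54335436543093 deg/row 0.068890264945716
[0.0375, -0.0003, 0.0026, 0.0002, 0.0004, -0.0006]
[0.0375, -0.0002, 0.0026, 0.0002, 0.0004, -0.0006]
```

View pics/j1.png

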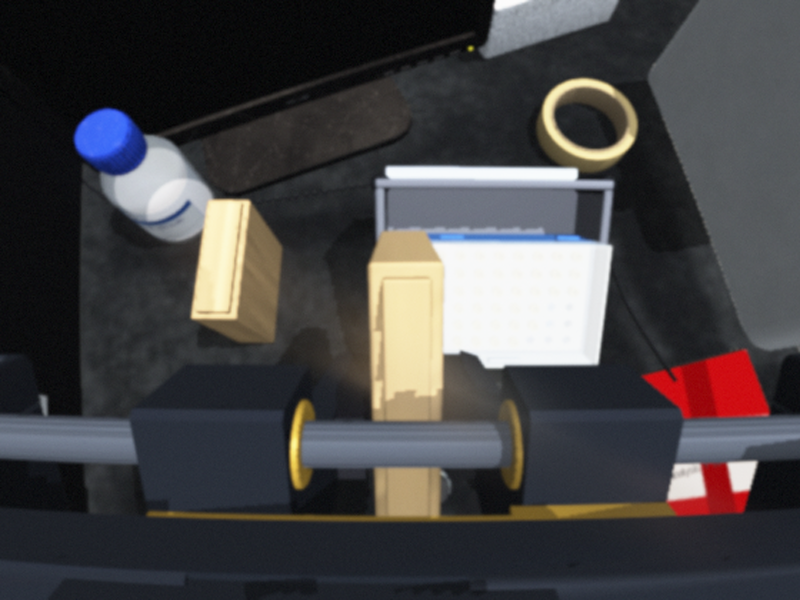

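```bash
python3 - <<'E'
from h import *
W=dict(np.load("j1.npz")); c,Rc=cs(); s=1/.7
a=cv2.imread("pics/j1_raw.png"); cv2.imwrite("pics/j2.png",cv2.resize(a[110:265,255:440],None,fx=4,fy=3.85,interpolation=cv2.INTER_CUBIC))
def oc(uv,z):
    o,d=ray(W,crop(0,0,s,uv)); o=Rc.T@(o-c); d=d@Rc; return (o+d*((z-o[2])/d[:,2])[:,None]).round(4)
print(oc([[611,242],[599,367],[443,240]],.077)); print("rim",oc([[376,179],[614,180]],.056))
E
```

```text
[[ 0.027  -0.072   0.077 ]
 [-0.0593 -0.0739  0.077 ]
 [ 0.0277  0.0361  0.077 ]]
rim [[ 0.0653  0.0791  0.056 ]
 [ 0.0658 -0.0794  0.056 ]]
```

View pics/j2.png

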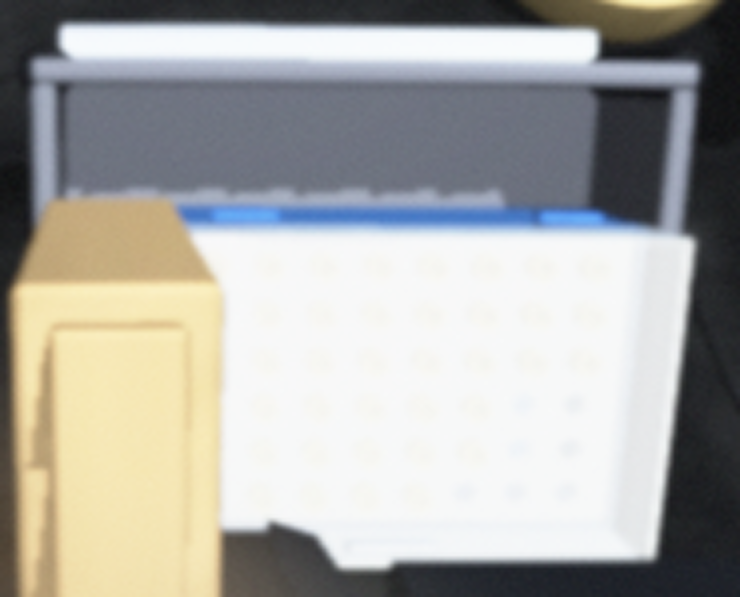

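The box's right edge is at y = −72 to −74 mm, so it is on the right wall. The piece hangs above the left gap. Lower it.

Request:
apply_moves:
  rows:
    - [[-1,0.0375,-0.001,0.0025,0,0,-0.001],[-1,0.0375,0,0.0025,0,0,0],[-1,0.02,0,0,0,0,0],[-1,0,0,0,0,0,0],[-1,0,0,0,0,0,0]]

```text
t: 11.4
ee_pos: [0.475, 0.2001, 0.1942]
orientation: [0.865, -0.042, -0.5, -0.024]
contact_force: [-0.0, -0.0, -1.0]
opening: 0.0218
```

```bash
python3 snap.py k1 wrist; python3 snap.py k2 side 190 125 200 150 
```

```text
t 11.4 w [0.475  0.2001 0.1942] case [-0.0078  0.0614  0.1731] F [-0. -0. -1.] op 0.0218 q [ 0.27 -0.12  2.14 -0.3   0.65  2.14]
scale 1.4285714285714286
t 11.45 w [0.4751 0.2001 0.1944] case [-0.0077  0.0614  0.1733] F [-0.2  0.2 -1.1] op 0.0215 q [ 0.27 -0.12  2.14 -0.3   0.65  2.14]
scale 4.0
```

View pics/k1.png

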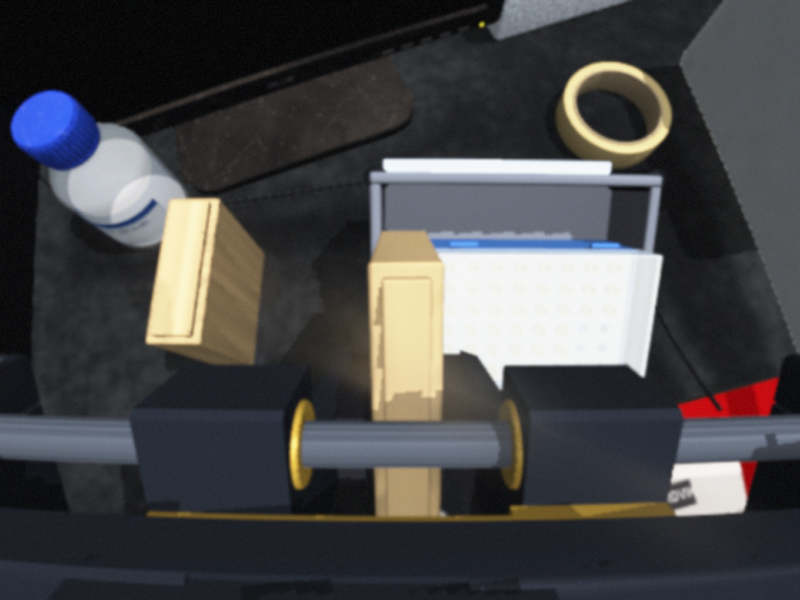

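View pics/k2.png

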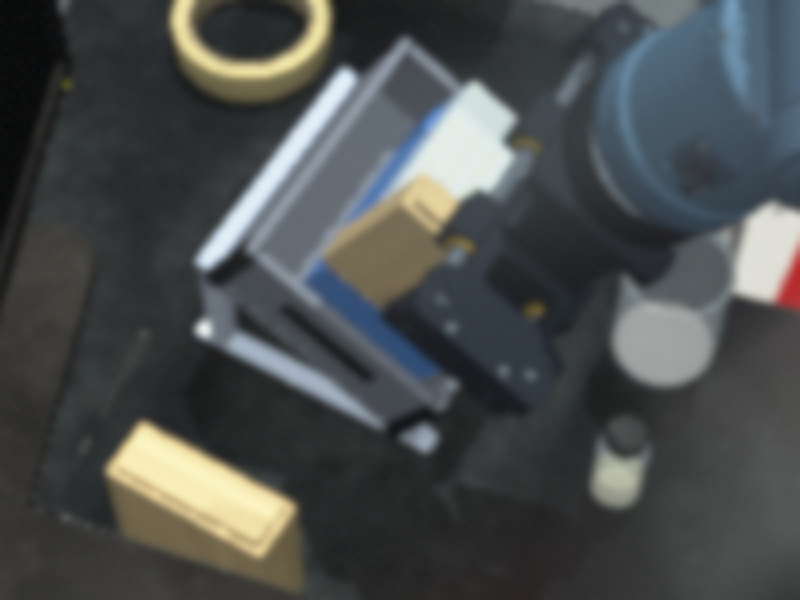

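Request:
apply_moves:
  rows:
    - [[-1,0.01,0,0,0,0,0],[-1,0.01,0,0,0,0,0],[-1,0.01,0,0,0,0,0],[-1,0.01,0,0,0,0,0],[-1,0,0,0,0,0,0]]

```text
t: 12.12
ee_pos: [0.4867, 0.1986, 0.1721]
orientation: [0.865, -0.042, -0.5, -0.024]
contact_force: [0.7, 1.8, -2.6]
opening: 0.0215
```

```bash
python3 -c "from h import *;rep()"
```

```text
t 12.12 w [0.4867 0.1986 0.1721] case [-0.0086  0.061   0.1481] F [ 0.7  1.8 -2.6] op 0.0215 q [ 0.26 -0.05  2.13 -0.32  0.59  2.15]
```

Request:
apply_moves:
  rows:
    - [[-1,0.008,0,0,0,0,0],[-1,0.008,0,0,0,0,0],[-1,0.008,0,0,0,0,0],[-1,0,0,0,0,0,0]]

```text
t: 12.62
ee_pos: [0.4939, 0.198, 0.1599]
orientation: [0.865, -0.042, -0.5, -0.024]
contact_force: [1.0, 3.1, -1.9]
opening: 0.0216
```

```bash
python3 -c "from h import *;rep()"; python3 snap.py l1 wrist
```

```text
t 12.62 w [0.4939 0.198  0.1599] case [-0.0085  0.0611  0.1339] F [ 1.   3.1 -1.9] op 0.0216 q [ 0.25 -0.01  2.13 -0.33  0.56  2.16]
t 12.62 w [0.4939 0.198  0.1599] case [-0.0085  0.0611  0.1339] F [ 1.   3.1 -1.9] op 0.0216 q [ 0.25 -0.01  2.13 -0.33  0.56  2.16]
scale 1.4285714285714286
```

View pics/l1.png

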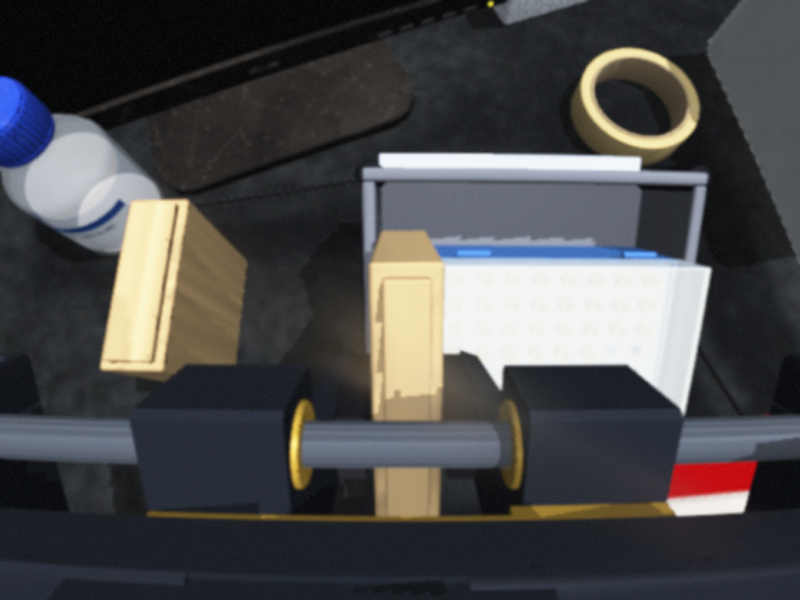

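Foot is inside at z ≈ 40 mm, with light forces only. Continue down 34 mm.

Request:
apply_moves:
  rows:
    - [[-1,0.01,0,0,0,0,0],[-1,0.01,0,0,0,0,0],[-1,0.01,0,0,0,0,0],[-1,0.01,0,0,0,0,0],[-1,0.006,0,0,0,0,0],[-1,0.004,0,0,0,0,0],[-1,0,0,0,0,0,0]]

```text
t: 13.55
ee_pos: [0.509, 0.1968, 0.134]
orientation: [0.865, -0.042, -0.5, -0.024]
contact_force: [0.9, 5.8, -2.6]
opening: 0.0218
```

```bash
python3 -c "from h import *;rep()"
```

```text
t 13.55 w [0.509  0.1968 0.134 ] case [-0.0084  0.0614  0.1039] F [ 0.9  5.8 -2.6] op 0.0218 q [ 0.24  0.07  2.11 -0.36  0.49  2.18]
```

Request:
apply_moves:
  rows:
    - [[-1,0.004,0,0,0,0,0],[-1,0.003,0,0,0,0,0],[-1,0,0,0,0,0,0]]

```text
t: 13.92
ee_pos: [0.511, 0.1967, 0.1305]
orientation: [0.865, -0.042, -0.5, -0.024]
contact_force: [-0.6, 5.8, 0.8]
opening: 0.0218
```

```bash
python3 -c "from h import *;rep()"
```

```text
t 13.93 w [0.511  0.1967 0.1305] case [-0.0083  0.0615  0.0999] F [-0.6  5.8  0.8] op 0.0218 q [ 0.24  0.08  2.11 -0.36  0.49  2.19]
```

Request:
apply_moves:
  rows:
    - [[-1,0.003,0,0,0,0,0],[-1,0,0,0,0,0,0],[-0.2,0,0,0,0,0,0],[-0.2,0,0,0,0,0,0]]

```text
t: 14.42
ee_pos: [0.5117, 0.1957, 0.1287]
orientation: [0.865, -0.042, -0.5, -0.023]
contact_force: [-0.4, 0.4, -0.9]
opening: 0.0351
```

```bash
python3 -c "from h import *;rep()"
```

```text
t 14.43 w [0.5117 0.1957 0.1287] case [-0.0086  0.0605  0.098 ] F [-0.4  0.4 -0.9] op 0.0351 q [ 0.24  0.08  2.11 -0.37  0.48  2.19]
```

Request:
apply_moves:
  rows:
    - [[-0.2,-0.04,0,0,0,0,0],[-0.2,-0.05,0,0,0,0,0],[-0.2,-0.05,0,0,0,0,0],[-0.2,-0.05,0,0,0,0,0],[-0.2,0,0,0,0,0,0]]

```text
t: 15.05
ee_pos: [0.4559, 0.2019, 0.2298]
orientation: [0.866, -0.042, -0.498, -0.024]
contact_force: [0.2, 0.3, -0.4]
opening: 0.0355
```

```bash
python3 snap.py m1 wrist;python3 snap.py m2 side 190 125 200 150
```

```text
t 15.05 w [0.4559 0.2019 0.2298] case [-0.0066  0.0613  0.2136] F [ 0.2  0.3 -0.4] op 0.0355 q [ 0.29 -0.22  2.14 -0.29  0.74  2.12]
scale 1.4285714285714286
t 15.1 w [0.4556 0.2016 0.2283] case [-0.0076  0.061   0.2124] F [ 0.5 -0.  -0.5] op 0.035 q [ 0.29 -0.21  2.14 -0.29  0.74  2.12]
scale 4.0
```

View pics/m1.png

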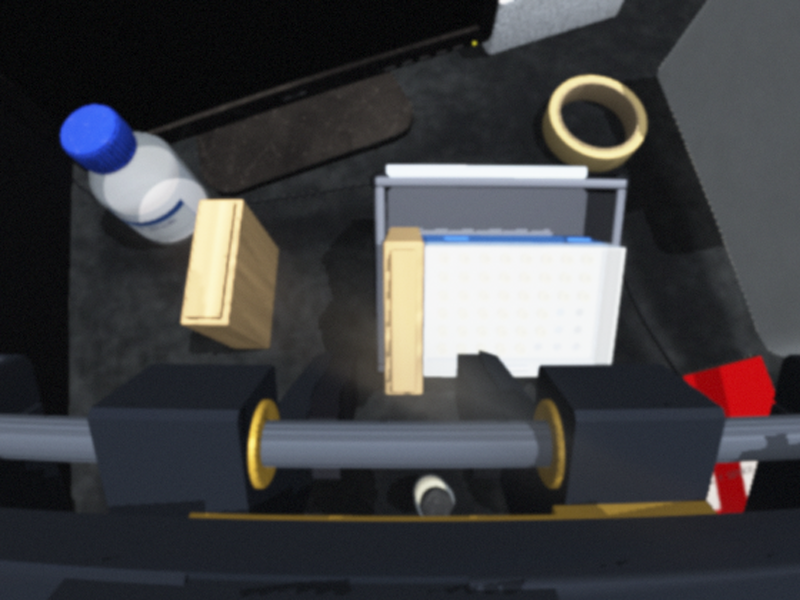

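View pics/m2.png

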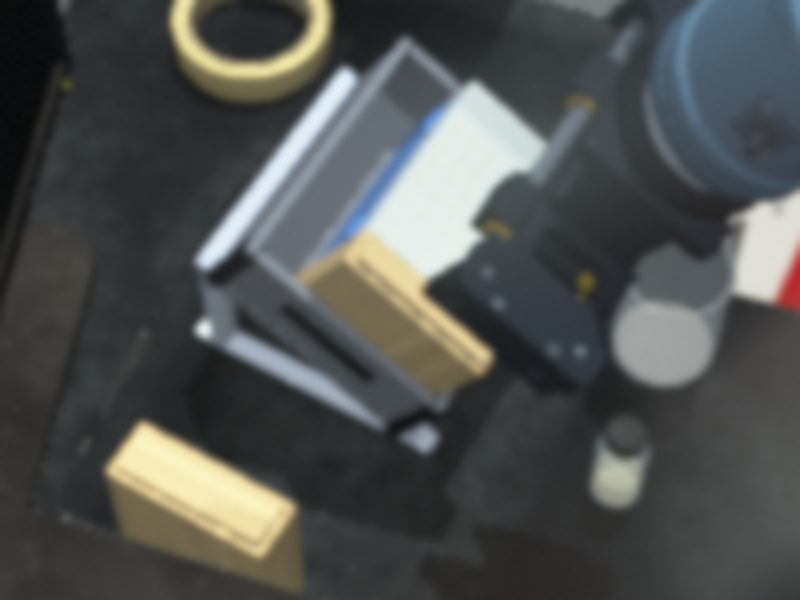

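```bash
python3 - <<'E'
from h import *
a=cv2.imread("pics/m1_raw.png"); cv2.imwrite("pics/m3.png",cv2.resize(a[60:260,30:300],None,fx=2.96,fy=2.96,interpolation=cv2.INTER_CUBIC))
E
```

```text
(no output)
```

View pics/m3.png

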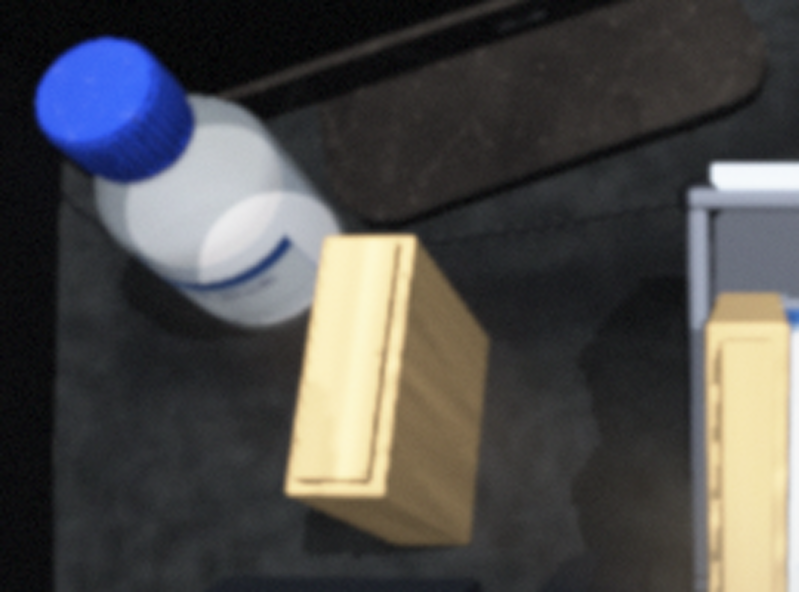

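```bash
python3 - <<'E'
from h import *
np.set_printoptions(precision=4,suppress=True)
W=dict(np.load("m1.npz")); f=lambda uv,z:onz(W,crop(30,60,2.96,uv),z)
t=f([[325,236],[415,236],[385,495],[286,494]],.1); print(t,t.mean(0),"yaw",np.degrees(np.arctan2(*(t[0]-t[3])[[1,0]])),np.degrees(np.arctan2(*(t[1]-t[2])[[1,0]])))
print("foot",f([[488,338],[468,543],[395,543]],0))
print("bottle base",f([[270,255],[250,325],[345,235]],0),"cap", f([[110,95]],.15), f([[110,95]],.2))
c,Rc=cs()
o,d=ray(W,crop(0,0,1/.7,[[387,246],[423,246],[423,393],[387,394]])); o=Rc.T@(o-c); d=d@Rc
for z in(.102,.106): print("thin top",o+d*((z-o[2])/d[:,2])[:,None])
p,R=rep(); y=np.radians(-95.5); R1=Rtool([0,0,-1],[np.cos(y),np.sin(y),0]); a=np.array([.5655,.3184,.22])
m=np.array([.50,.27,.27]);plan(p,R,a+[0,0,.03],R1,6)
E
```

```text
[[0.6116 0.3299 0.1   ]
 [0.6082 0.2992 0.1   ]
 [0.5203 0.3082 0.1   ]
 [0.5236 0.3394 0.1   ]] [0.5659 0.3192 0.1   ] yaw -6.1662356040787705 -5.810015993694355
foot [[0.6129 0.3022 0.    ]
 [0.5228 0.3123 0.    ]
 [0.5256 0.3428 0.    ]]
bottle base [[0.6643 0.4021 0.    ]
 [0.6304 0.4095 0.    ]
 [0.6706 0.3674 0.    ]] cap [[0.6368 0.3744 0.15  ]] [[0.5948 0.3358 0.2   ]]
thin top [[ 0.0283  0.0705  0.102 ]
 [ 0.0283  0.0511  0.102 ]
 [-0.0585  0.0502  0.102 ]
 [-0.0592  0.0715  0.102 ]]
thin top [[ 0.0288  0.0704  0.106 ]
 [ 0.0288  0.0512  0.106 ]
 [-0.0565  0.0503  0.106 ]
 [-0.0572  0.0713  0.106 ]]
t 15.15 w [0.4552 0.2014 0.2272] case [-0.0085  0.0607  0.2117] F [ 0.6  0.7 -0.9] op 0.0354 q [ 0.29 -0.21  2.14 -0.29  0.74  2.12]
n 6 mm/row 27.06528483087677 deg/row 4.98916925671519
[0.0081, -0.0353, -0.0269, -0.0001, -0.0581, -0.0002]
[0.0057, -0.0353, -0.0275, -0.0001, -0.0581, -0.0002]
[0.0033, -0.0353, -0.0279, -0.0001, -0.0581, -0.0002]
[0.0009, -0.0353, -0.0281, -0.0001, -0.0581, -0.0002]
[-0.0015, -0.0353, -0.0281, -0.0001, -0.0581, -0.0002]
[-0.0039, -0.0353, -0.0278, -0.0001, -0.0581, -0.0002]
```

Request:
apply_moves:
  rows:
    - [[0.4,0.008,-0.0355,-0.027,0,-0.058,0],[0.4,0.006,-0.0355,-0.0275,0,-0.058,0],[0.4,0.003,-0.0355,-0.028,0,-0.058,0],[0.4,0.001,-0.0355,-0.028,0,-0.058,0],[0.4,-0.0015,-0.0355,-0.028,0,-0.058,0],[0.4,-0.004,-0.0355,-0.028,0.002,-0.058,0],[0.4,0.03,0,0,0,0,0],[0.4,0.03,0,0,0,0,0]]

```text
t: 16.15
ee_pos: [0.5644, 0.3184, 0.2109]
orientation: [-0.705, 0.037, 0.707, 0.034]
contact_force: [-0.2, -0.1, -0.2]
opening: 0.0614
```

Request:
apply_moves:
  rows:
    - [[0.4,0.03,0,0,0,0,0],[0.4,0,0,0,0,0,0],[0.4,0,0,0,0,0,0]]

```text
t: 16.52
ee_pos: [0.5655, 0.3194, 0.1974]
orientation: [0.707, -0.036, -0.706, -0.035]
contact_force: [-0.6, -1.0, 0.4]
opening: 0.0617
```

```bash
python3 snap.py n1 wrist;  python3 - <<'E'
from h import *
p,R,s=Tcur(); y=np.radians(-96); R1=Rtool([0,0,-1],[np.cos(y),np.sin(y),0]);plan(p,R,np.array([.5659,.3192,.094]),R1,3)
E
```

```text
t 16.52 w [0.5655 0.3194 0.1974] case [0.0618 0.1889 0.1367] F [-0.6 -1.   0.4] op 0.0617 q [ 0.33  0.4   1.46 -0.    1.28  2.  ]
scale 1.4285714285714286
n 3 mm/row 34.62338187912495 deg/row 0.1112475889973312
[0.0577, 0.0001, 0.0001, 0.0012, -0.0005, -0.0001]
[0.0577, 0.0002, 0.0001, 0.0012, -0.0005, -0.0001]
[0.0577, 0.0002, 0.0, 0.0012, -0.0005, -0.0001]
```

View pics/n1.png

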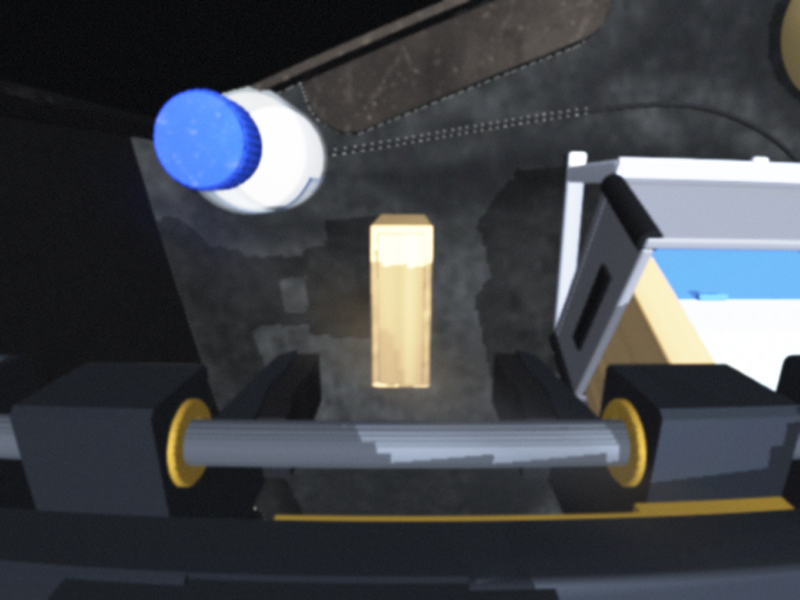

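Request:
apply_moves:
  rows:
    - [[0.4,0.05,0.0005,0,0.001,0,0],[0.4,0.05,0,0,0.001,0,0],[0.4,0.05,0,0,0.001,0,0],[0.4,0.0225,0,0,0,0,0],[0.4,0,0,0,0,0,0],[-1,0,0,0,0,0,0],[-1,0,0,0,0,0,0],[-1,0,0,0,0,0,0]]
  squeeze: 40

```text
t: 17.58
ee_pos: [0.5662, 0.3192, 0.0943]
orientation: [0.707, -0.037, -0.705, -0.037]
contact_force: [-0.1, 0.1, -1.0]
opening: 0.0338
```

Request:
apply_moves:
  rows:
    - [[-1,0,0,0,0,0,0],[-1,0,0,0,0,0,0]]

```text
t: 17.82
ee_pos: [0.5661, 0.3192, 0.0941]
orientation: [0.707, -0.037, -0.705, -0.037]
contact_force: [0.0, 0.9, 4.1]
opening: 0.0316
```

```bash
python3 - <<'E'
from h import *
p,R=rep(); up=p+[-.03,0,.17]; plan(p,R,up,R,4)
b=c2w([.042,-.015,.235]); print(b)
for n in (14,): plan(up,R,b,Rthick(),n)
E
```

```text
t 17.82 w [0.5661 0.3192 0.0941] case [0.0107 0.1888 0.0469] F [0.  0.9 4.1] op 0.0316 q [ 0.33  0.52  1.52 -0.    1.1   2.01]
n 4 mm/row 43.15669125408017 deg/row 0.0
[-0.0709, 0.0013, 0.0123, 0.0, 0.0, 0.0]
[-0.0709, 0.0013, 0.0123, 0.0, 0.0, 0.0]
[-0.0709, 0.0013, 0.0123, 0.0, 0.0, 0.0]
[-0.0709, 0.0013, 0.0123, 0.0, 0.0, 0.0]
[0.47974901 0.12292096 0.27264644]
n 14 mm/row 14.602480928251913 deg/row 6.726877828397914
[-0.001, 0.0239, 0.0042, -0.0733, 0.0196, 0.0194]
[-0.0005, 0.0234, 0.0068, -0.0733, 0.0196, 0.0194]
[-0.0001, 0.0225, 0.0093, -0.0733, 0.0196, 0.0194]
[0.0003, 0.0213, 0.0117, -0.0733, 0.0196, 0.0194]
[0.0005, 0.0199, 0.014, -0.0733, 0.0196, 0.0194]
[0.0006, 0.0182, 0.0161, -0.0733, 0.0196, 0.0194]
[0.0006, 0.0163, 0.0181, -0.0733, 0.0196, 0.0194]
[0.0005, 0.0142, 0.0197, -0.0733, 0.0196, 0.0194]
[0.0003, 0.012, 0.0212, -0.0733, 0.0196, 0.0194]
[-0.0001, 0.0095, 0.0224, -0.0733, 0.0196, 0.0194]
[-0.0005, 0.007, 0.0233, -0.0733, 0.0196, 0.0194]
[-0.001, 0.0045, 0.0239, -0.0733, 0.0196, 0.0194]
[-0.0016, 0.0019, 0.0242, -0.0733, 0.0196, 0.0194]
[-0.0023, -0.0007, 0.0242, -0.0733, 0.0196, 0.0194]
```

```bash
python3 - <<'E'
from h import *
p,R=rep(); up=p+[-.03,0,.2]; plan(p,R,up,R,4)
b=c2w([.042,-.015,.26]); print(b)
plan(up,R,b,Rthick(),12)
E
```

```text
t 17.82 w [0.5661 0.3192 0.0941] case [0.0107 0.1888 0.0469] F [0.  0.9 4.1] op 0.0316 q [ 0.33  0.52  1.52 -0.    1.1   2.01]
n 4 mm/row 50.55937104039172 deg/row 0.0
[-0.0834, 0.0013, 0.0123, 0.0, 0.0, 0.0]
[-0.0834, 0.0013, 0.0123, 0.0, 0.0, 0.0]
[-0.0834, 0.0013, 0.0123, 0.0, 0.0, 0.0]
[-0.0834, 0.0013, 0.0123, 0.0, 0.0, 0.0]
[0.46730787 0.12413251 0.29429707]
n 12 mm/row 17.240781956331 deg/row 7.848024133130901
[-0.0, 0.0279, 0.0067, -0.0855, 0.0228, 0.0226]
[0.0006, 0.0268, 0.0102, -0.0855, 0.0228, 0.0226]
[0.0011, 0.0253, 0.0136, -0.0855, 0.0228, 0.0226]
[0.0014, 0.0233, 0.0168, -0.0855, 0.0228, 0.0226]
[0.0015, 0.0209, 0.0196, -0.0855, 0.0228, 0.0226]
[0.0015, 0.0182, 0.0222, -0.0855, 0.0228, 0.0226]
[0.0012, 0.0151, 0.0244, -0.0855, 0.0228, 0.0226]
[0.0008, 0.0119, 0.0262, -0.0855, 0.0228, 0.0226]
[0.0003, 0.0084, 0.0275, -0.0855, 0.0228, 0.0226]
[-0.0005, 0.0048, 0.0283, -0.0855, 0.0228, 0.0226]
[-0.0014, 0.0012, 0.0287, -0.0855, 0.0228, 0.0226]
[-0.0024, -0.0024, 0.0285, -0.0855, 0.0228, 0.0226]
```

Request:
apply_moves:
  rows:
    - [[-1,-0.07,0,0,0,0,0],[-1,-0.088,0.002,0.016,0,0,0],[-1,-0.088,0.002,0.016,0,0,0],[-1,-0.088,0.001,0.017,0,0,0],[-1,0,0.028,0.007,-0.0855,0.023,0.0225],[-1,0.0005,0.027,0.01,-0.0855,0.023,0.0225],[-1,0.001,0.025,0.0135,-0.0855,0.023,0.0225],[-1,0.0015,0.0235,0.017,-0.0855,0.023,0.0225]]

```text
t: 18.82
ee_pos: [0.5122, 0.2536, 0.293]
orientation: [0.734, 0.094, -0.643, 0.196]
contact_force: [1.0, 0.0, -1.3]
opening: 0.0317
```

Request:
apply_moves:
  rows:
    - [[-1,0.0015,0.021,0.0195,-0.0855,0.023,0.0225],[-1,0.0015,0.018,0.022,-0.0855,0.023,0.0225],[-1,0.001,0.015,0.0245,-0.0855,0.023,0.0225],[-1,0.001,0.012,0.026,-0.0855,0.023,0.0225],[-1,0.0005,0.0085,0.0275,-0.0855,0.023,0.0225],[-1,-0.0005,0.005,0.0285,-0.0855,0.023,0.0225],[-1,-0.0015,0.001,0.0285,-0.0855,0.023,0.0225],[-1,-0.0025,-0.0025,0.0285,-0.0855,0.023,0.0225]]

```text
t: 19.82
ee_pos: [0.4663, 0.1239, 0.2929]
orientation: [0.628, 0.326, -0.381, 0.595]
contact_force: [-0.2, 0.2, -2.4]
opening: 0.032
```

Request:
apply_moves:
  rows:
    - [[-1,0,0,0,0,0,0],[-1,0,0,0,0,0,0]]

```text
t: 20.08
ee_pos: [0.4673, 0.1243, 0.2939]
orientation: [0.63, 0.324, -0.383, 0.593]
contact_force: [-0.1, 0.0, -0.5]
opening: 0.0318
```

```bash
python3 snap.py o1 wrist;  python3 - <<'E'
from h import *
p,R,s=Tcur(); print((R.inv()*Rthick()).as_rotvec()); plan(p,R,c2w([.042,-.015,.21]),Rthick(),2)
E
```

```text
t 20.07 w [0.4673 0.1243 0.2939] case [ 0.0418 -0.0148  0.2596] F [-0.1  0.  -0.5] op 0.0318 q [ 0.06 -0.38  2.12 -0.1   0.88  0.2 ]
scale 1.4285714285714286
[-0.00217878 -0.00255709  0.00146065]
n 2 mm/row 24.829576269010193 deg/row 0.10494400780331162
[0.0414, 0.0001, 0.0005, -0.0007, -0.0009, 0.0005]
[0.0414, 0.0001, 0.0004, -0.0007, -0.0009, 0.0005]
```

View pics/o1.png

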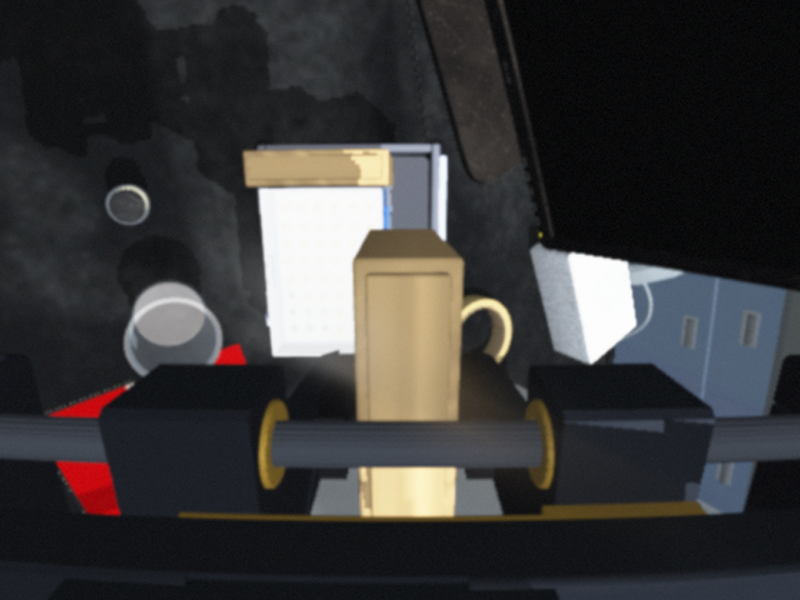

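```bash
python3 - <<'E'
import cv2
a=cv2.imread("pics/o1_raw.png"); cv2.imwrite("pics/o2.png",cv2.resize(a[95:165,240:325],None,fx=8,fy=8,interpolation=cv2.INTER_CUBIC))
E
```

```text
(no output)
```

View pics/o2.png

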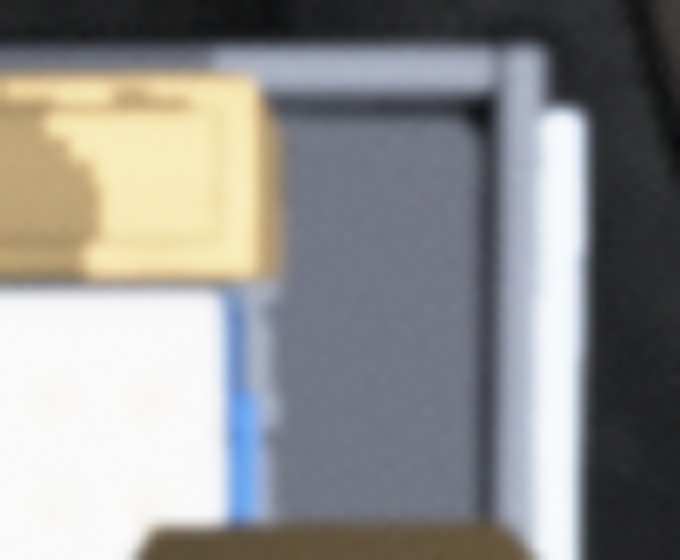

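```bash
python3 - <<'E'
from h import *
W=dict(np.load("o1.npz")); c,Rc=cs()
def oc(uv,z):
    o,d=ray(W,crop(240,95,8,uv)); o=Rc.T@(o-c); d=d@Rc; return (o+d*((z-o[2])/d[:,2])[:,None]).round(4)
print("rim outer BL",oc([[547,45]],.056),"inner",oc([[497,95],[497,500]],.056))
print("white",oc([[222,300],[228,500]],.077),"blue",oc([[245,320],[258,500]],.06),oc([[245,320],[258,500]],.077))
print("thin",oc([[262,75],[262,275]],.102))
E
```

```text
rim outer BL [[0.0662 0.0798 0.056 ]] inner [[0.0599 0.0737 0.056 ]
 [0.0603 0.0224 0.056 ]]
white [[0.0256 0.0484 0.077 ]
 [0.0259 0.0243 0.077 ]] blue [[0.0276 0.0458 0.06  ]
 [0.029  0.0228 0.06  ]] [[0.0283 0.046  0.077 ]
 [0.0296 0.0242 0.077 ]]
thin [[0.0317 0.0726 0.102 ]
 [0.0314 0.0512 0.102 ]]
```

Request:
apply_moves:
  rows:
    - [[-1,0.04,0.0015,0,-0.001,-0.001,0.0005],[-1,0.04,0,0,0,-0.001,0],[-1,0.04,0,0,0,0,0],[-1,0.02,0,0,0,0,0],[-1,0,0,0,0,0,0],[-1,0,0,0,0,0,0]]

```text
t: 20.88
ee_pos: [0.51, 0.1205, 0.2223]
orientation: [0.628, 0.324, -0.382, 0.595]
contact_force: [-0.4, -0.7, -1.0]
opening: 0.0318
```

```bash
python3 snap.py p1 wrist; python3 snap.py p2 side 190 125 200 150
```

```text
t 20.88 w [0.51   0.1205 0.2223] case [ 0.0431 -0.0145  0.1762] F [-0.4 -0.7 -1. ] op 0.0318 q [ 0.05 -0.18  2.12 -0.11  0.68  0.21]
scale 1.4285714285714286
t 20.93 w [0.5101 0.1204 0.2225] case [ 0.0433 -0.0145  0.1764] F [-0.3  1.  -2.1] op 0.032 q [ 0.05 -0.18  2.12 -0.11  0.68  0.21]
scale 4.0
```

View pics/p1.png

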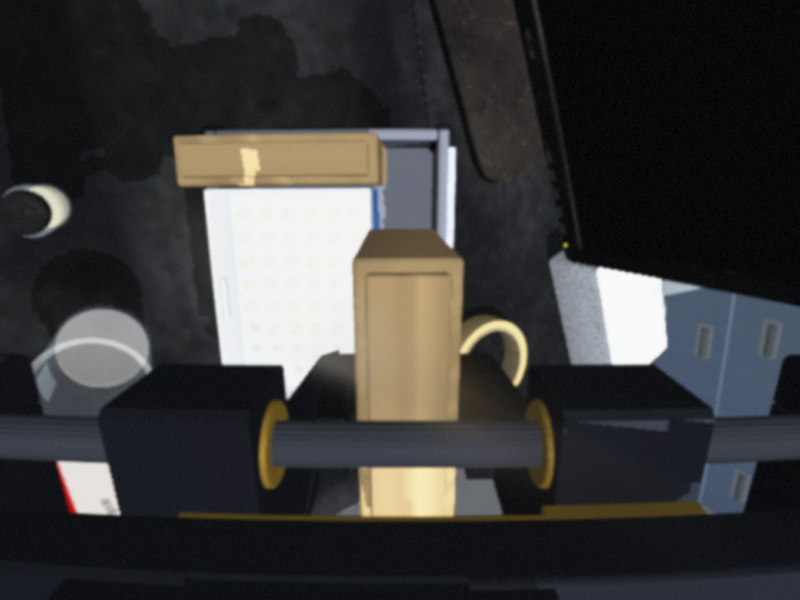

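View pics/p2.png

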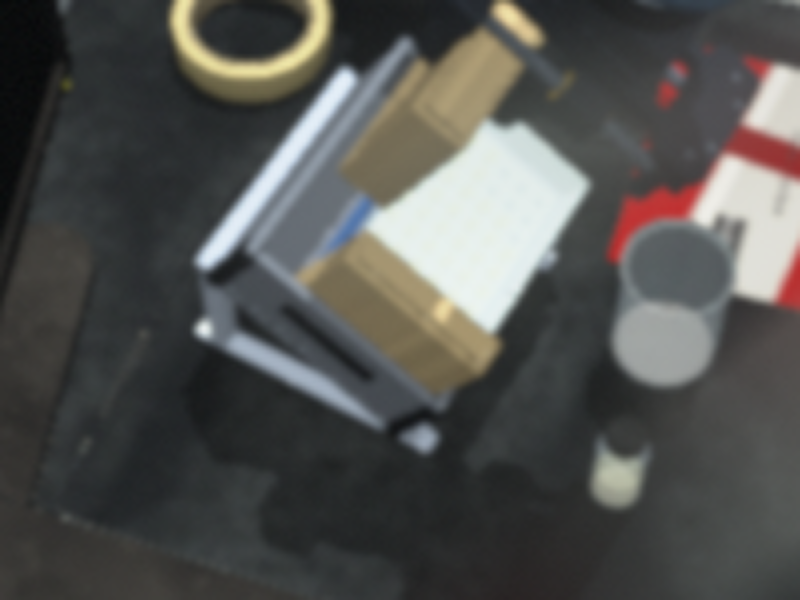

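Request:
apply_moves:
  rows:
    - [[-1,0.012,0,0,0,0,0],[-1,0.012,0,0,0,0,0],[-1,0.012,0,0,0,0,0],[-1,0.01,0,0,0,0,0],[-1,0,0,0,0,0,0]]

```text
t: 21.6
ee_pos: [0.5242, 0.1187, 0.1976]
orientation: [0.628, 0.323, -0.383, 0.595]
contact_force: [3.3, -1.0, -0.9]
opening: 0.0317
```

```bash
python3 -c "from h import *;rep()"
```

```text
t 21.6 w [0.5242 0.1187 0.1976] case [ 0.0432 -0.0149  0.1477] F [ 3.3 -1.  -0.9] op 0.0317 q [ 0.04 -0.1   2.12 -0.12  0.61  0.22]
```

Request:
apply_moves:
  rows:
    - [[-1,0.01,0,0,0,0,0],[-1,0.01,0,0,0,0,0],[-1,0.01,0,0,0,0,0],[-1,0,0,0,0,0,0]]

```text
t: 22.1
ee_pos: [0.533, 0.1179, 0.1819]
orientation: [0.628, 0.324, -0.383, 0.595]
contact_force: [5.2, -0.2, -0.7]
opening: 0.0317
```

```bash
python3 -c "from h import *;rep()"
```

```text
t 22.1 w [0.533  0.1179 0.1819] case [ 0.0429 -0.0149  0.1297] F [ 5.2 -0.2 -0.7] op 0.0317 q [ 0.04 -0.05  2.11 -0.12  0.57  0.22]
```

Request:
apply_moves:
  rows:
    - [[-1,0.01,0,0,0,0,0],[-1,0.01,0,0,0,0,0],[-1,0.01,0,0,0,0,0],[-1,0.008,0,0,0,0,0],[-1,0.004,0,0,0,0,0],[-1,0,0,0,0,0,0]]

```text
t: 22.85
ee_pos: [0.5452, 0.1167, 0.1601]
orientation: [0.628, 0.324, -0.383, 0.595]
contact_force: [4.2, 0.4, -0.7]
opening: 0.0317
```

```bash
python3 -c "from h import *;rep()"
```

```text
t 22.85 w [0.5452 0.1167 0.1601] case [ 0.0426 -0.0148  0.1046] F [ 4.2  0.4 -0.7] op 0.0317 q [ 0.03  0.02  2.1  -0.13  0.51  0.23]
```

Request:
apply_moves:
  rows:
    - [[-1,0.004,0,0,0,0,0],[-1,0.004,0,0,0,0,0],[-1,0,0,0,0,0,0]]

```text
t: 23.22
ee_pos: [0.5475, 0.1165, 0.156]
orientation: [0.628, 0.324, -0.383, 0.595]
contact_force: [4.4, -0.2, 0.9]
opening: 0.0315
```

```bash
python3 -c "from h import *;rep()"
```

```text
t 23.23 w [0.5475 0.1165 0.156 ] case [ 0.0426 -0.0149  0.1   ] F [ 4.4 -0.2  0.9] op 0.0315 q [ 0.03  0.03  2.09 -0.13  0.5   0.23]
```

Floor is just being touched at z = 0.100 (expected 0.100). One more millimetre, then release and lift.

Request:
apply_moves:
  rows:
    - [[-1,0.002,0,0,0,0,0],[-1,0,0,0,0,0,0],[0.05,0,0,0,0,0,0],[0.05,0,0,0,0,0,0],[0.05,-0.04,0,0,0,0,0],[0.05,-0.05,0,0,0,0,0],[0.05,-0.05,0,0,0,0,0],[0.05,-0.05,0,0,0,0,0]]

```text
t: 24.22
ee_pos: [0.4899, 0.122, 0.2533]
orientation: [0.628, 0.325, -0.384, 0.595]
contact_force: [-0.1, -1.1, 0.7]
opening: 0.0467
```

Request:
apply_moves:
  rows:
    - [[0.05,-0.05,0,0,0,0,0],[0.05,0,0,0,0,0,0],[0.05,0,0,0,0,0,0]]

```text
t: 24.6
ee_pos: [0.476, 0.1234, 0.2783]
orientation: [0.628, 0.324, -0.383, 0.595]
contact_force: [0.1, 0.2, -0.6]
opening: 0.046
```

```bash
python3 snap.py q1 wrist; python3 snap.py q2 side 190 125 200 150; python3 snap.py q3 scene 190 150 200 150
```

```text
t 24.6 w [0.476  0.1234 0.2783] case [ 0.0416 -0.0149  0.2418] F [ 0.1  0.2 -0.6] op 0.046 q [ 0.06 -0.34  2.13 -0.11  0.84  0.2 ]
scale 1.4285714285714286
t 24.65 w [0.4759 0.1233 0.2779] case [ 0.0413 -0.015   0.2415] F [ 0.6  0.1 -0.2] op 0.046 q [ 0.06 -0.34  2.13 -0.11  0.84  0.2 ]
scale 4.0
t 24.7 w [0.4759 0.1233 0.2779] case [ 0.0413 -0.015   0.2414] F [-0.4  0.  -0.2] op 0.0462 q [ 0.06 -0.34  2.13 -0.11  0.84  0.2 ]
scale 4.0
```

View pics/q1.png

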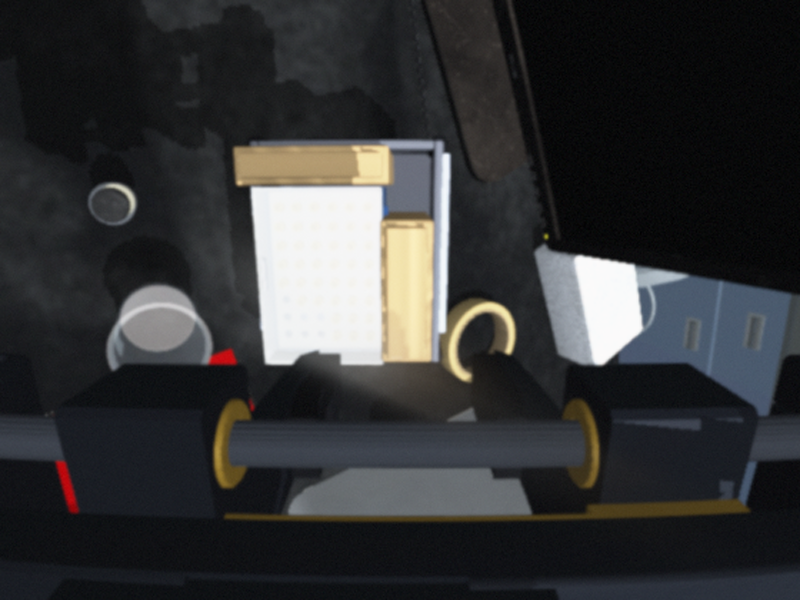

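View pics/q2.png

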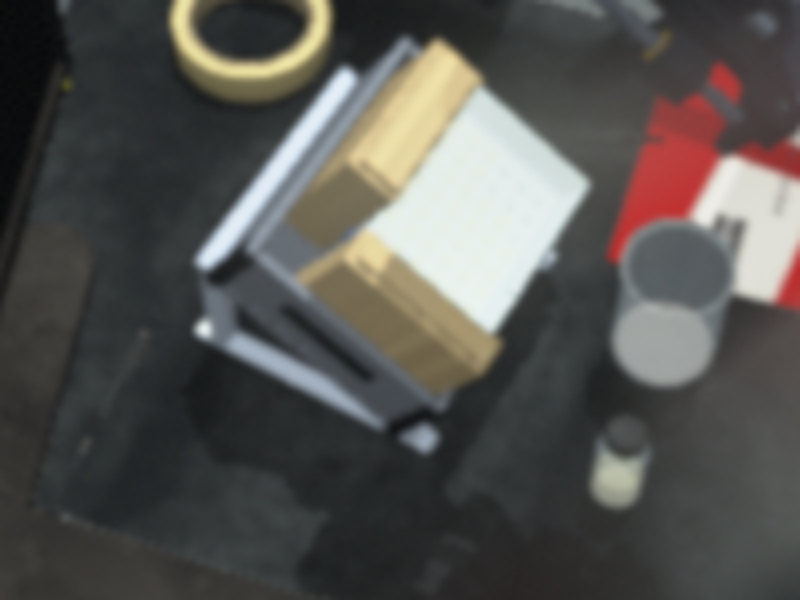

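```bash
python3 - <<'E'
from h import *
W=dict(np.load("q1.npz")); c,Rc=cs()
def oc(uv,z):
    o,d=ray(W,crop(0,0,1/.7,uv)); o=Rc.T@(o-c); d=d@Rc; return (o+d*((z-o[2])/d[:,2])[:,None]).round(4)
t=oc([[383,221],[433,221],[432,361],[383,361]],.104); print("thick",t,t.mean(0))
t=oc([[235,147],[389,147],[389,184],[235,184]],.104); print("thin",t,t.mean(0))
print("box",oc([[251,187],[384,187],[383,363],[266,363]],.077))
S=dict(np.load("q3.npz"))
print("vial",onz(W,crop(0,0,1/.7,[[112,203]]),.06),"beaker",onz(W,crop(0,0,1/.7,[[157,340]]),.081))
a=cv2.imread("pics/q1_raw.png"); cv2.imwrite("pics/q4.png",cv2.resize(a[90:260,155:325],None,fx=3.5,fy=3.5,interpolation=cv2.INTER_CUBIC))
E
```

```text
thick [[ 0.0277  0.0296  0.104 ]
 [ 0.0573  0.0296  0.104 ]
 [ 0.0581 -0.0591  0.104 ]
 [ 0.0266 -0.0592  0.104 ]] [ 0.042425 -0.014775  0.104   ]
thin [[-0.0572  0.0721  0.104 ]
 [ 0.0315  0.0714  0.104 ]
 [ 0.0314  0.0508  0.104 ]
 [-0.0589  0.0514  0.104 ]] [-0.0133    0.061425  0.104   ]
box [[-0.0588  0.0495  0.077 ]
 [ 0.0271  0.049   0.077 ]
 [ 0.0251 -0.0718  0.077 ]
 [-0.0585 -0.0723  0.077 ]]
vial [[0.39623335 0.1875517  0.06      ]] beaker [[0.40254296 0.10045585 0.081     ]]
```

View pics/q4.png

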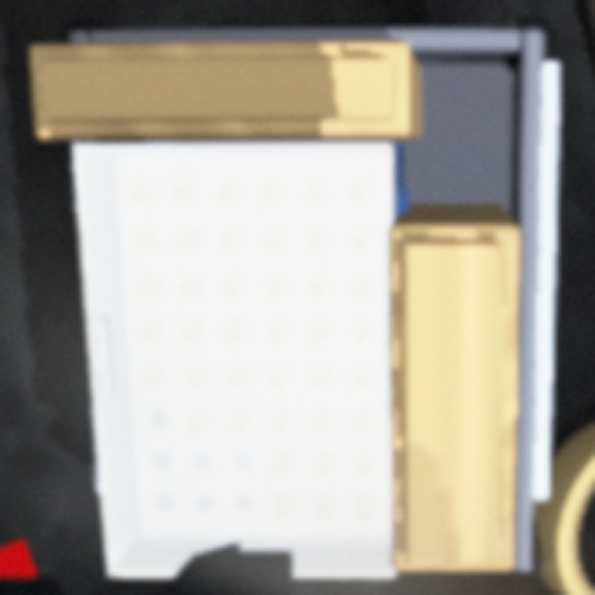

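View pics/q3.png

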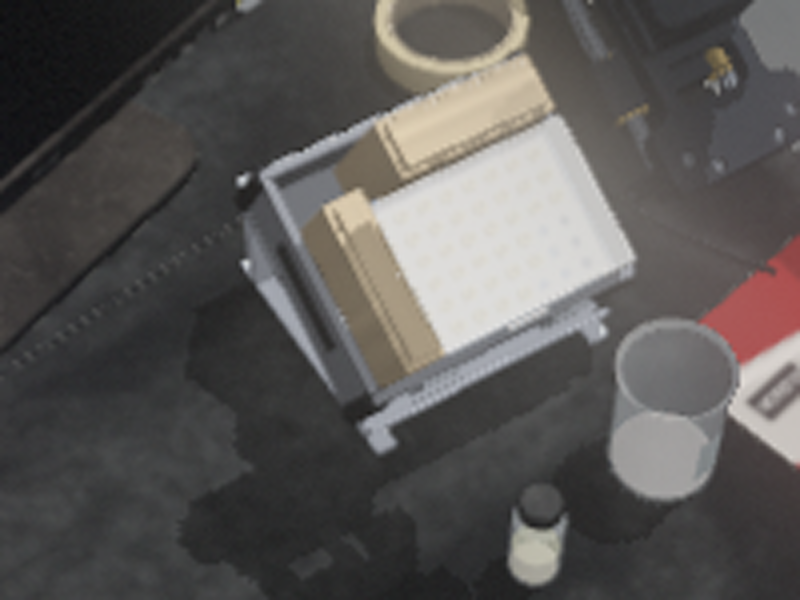

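Measured tops: thick centred at x = 42.4 mm, thin at y = 61.4 mm, box corner-tight. The bystanders have not moved. To confirm both pieces are on the floor, I'll press lightly on their tops with closed fingers.

Request:
apply_moves:
  rows:
    - [[-1,0.05,0.001,0,0,0,0],[-1,0.05,0,0,0,0,0],[-1,0.05,0,0,0,0,0],[-1,0.035,0,0,0,0,0],[-1,0,0,0,0,0,0],[-1,0,0,0,0,0,0],[-1,0.004,0,0,0,0,0],[-1,0,0,0,0,0,0]]

```text
t: 25.75
ee_pos: [0.5335, 0.118, 0.1825]
orientation: [0.628, 0.323, -0.382, 0.595]
contact_force: [-0.3, -0.5, -0.3]
opening: 0.0006
```

```bash
python3 -c "from h import *;rep()"
```

```text
t 25.75 w [0.5335 0.118  0.1825] case [ 0.0436 -0.0147  0.13  ] F [-0.3 -0.5 -0.3] op 0.0006 q [ 0.04 -0.05  2.11 -0.12  0.57  0.22]
```

Request:
apply_moves:
  rows:
    - [[-1,0.004,0,0,0,0,0],[-1,0.003,0,0,0,0,0],[-1,0.003,0,0,0,0,0],[-1,0,0,0,0,0,0]]

```text
t: 26.25
ee_pos: [0.5379, 0.1178, 0.1809]
orientation: [0.629, 0.322, -0.381, 0.596]
contact_force: [-25.3, -2.2, 32.8]
opening: 0.0004
```

```bash
python3 -c "from h import *;rep()"
```

```text
t 26.25 w [0.5379 0.1178 0.1809] case [ 0.0466 -0.0145  0.1264] F [-25.3  -2.2  32.8] op 0.0004 q [ 0.04 -0.04  2.1  -0.13  0.56  0.22]
```

Request:
apply_moves:
  rows:
    - [[-1,-0.05,0,0,0,0,0],[-1,-0.02,0,0,0,0,0],[-1,0,-0.032,-0.042,0,0,0],[-1,0,-0.032,-0.042,0,0,0],[-1,0,-0.032,-0.042,0,0,0],[-1,0.03,0,0,0,0,0],[-1,0.02,0,0,0,0,0],[-1,0,0,0,0,0,0]]

```text
t: 27.25
ee_pos: [0.4877, 0.1976, 0.157]
orientation: [0.628, 0.324, -0.384, 0.595]
contact_force: [0.2, 0.1, -0.0]
opening: 0.0003
```

```bash
python3 -c "from h import *;rep()"
```

```text
t 27.25 w [0.4877 0.1976 0.157 ] case [-0.0152  0.0601  0.1345] F [ 0.2  0.1 -0. ] op 0.0003 q [ 0.26 -0.02  2.14 -0.34  0.56  0.6 ]
```

Request:
apply_moves:
  rows:
    - [[-1,0.006,0,0,0,0,0],[-1,0.005,0,0,0,0,0],[-1,0.004,0,0,0,0,0],[-1,0,0,0,0,0,0]]

```text
t: 27.75
ee_pos: [0.4924, 0.1977, 0.1503]
orientation: [0.628, 0.324, -0.383, 0.595]
contact_force: [-0.3, 0.1, -0.2]
opening: 0.0003
```

```bash
python3 -c "from h import *;rep()"
```

```text
t 27.75 w [0.4924 0.1977 0.1503] case [-0.0145  0.0606  0.1264] F [-0.3  0.1 -0.2] op 0.0003 q [ 0.25  0.    2.14 -0.34  0.53  0.61]
```

Request:
apply_moves:
  rows:
    - [[-1,0.003,0,0,0,0,0],[-1,0.002,0,0,0,0,0],[-1,0,0,0,0,0,0]]

```text
t: 28.12
ee_pos: [0.493, 0.1988, 0.1501]
orientation: [0.628, 0.324, -0.382, 0.595]
contact_force: [-32.8, 1.5, 36.2]
opening: 0.0003
```

```bash
python3 -c "from h import *;rep()"
```

```text
t 28.12 w [0.493  0.1988 0.1501] case [-0.0142  0.0618  0.126 ] F [-32.8   1.5  36.2] op 0.0003 q [ 0.26  0.    2.13 -0.35  0.53  0.61]
```

Both tops stop the fingers at the same height (126 mm TCP, about 106 mm top), so both pieces are down. Lift clear and take a last look.

Request:
apply_moves:
  rows:
    - [[-1,-0.05,0,0,0,0,0],[-1,-0.06,0,0,0,0,0],[-1,-0.06,0.01,0.02,0,0,0],[-1,-0.06,0.01,0.03,0,0,0],[-1,0,0.02,0.04,0,0,0],[-1,0,0,0,0,0,0],[-1,0,0,0,0,0,0]]

```text
t: 29.0
ee_pos: [0.4404, 0.1487, 0.2788]
orientation: [0.628, 0.324, -0.383, 0.595]
contact_force: [-0.2, -0.2, 1.0]
opening: 0.0006
```

```bash
python3 snap.py r1 wrist; python3 snap.py r2 side 190 125 200 150; python3 snap.py r3 scene 190 130 200 150
```

```text
t 29.0 w [0.4404 0.1487 0.2788] case [0.009  0.0068 0.2611] F [-0.2 -0.2  1. ] op 0.0006 q [ 0.15 -0.4   2.17 -0.16  0.87  0.32]
scale 1.4285714285714286
t 29.05 w [0.4403 0.1489 0.2785] case [0.0088 0.007  0.261 ] F [-0.8  0.6  0.3] op -0.0002 q [ 0.15 -0.4   2.17 -0.16  0.87  0.32]
scale 4.0
t 29.1 w [0.4403 0.149  0.2784] case [0.0087 0.0072 0.2609] F [0.1 0.9 0.3] op 0.0005 q [ 0.15 -0.4   2.17 -0.16  0.87  0.31]
scale 4.0
```

View pics/r1.png

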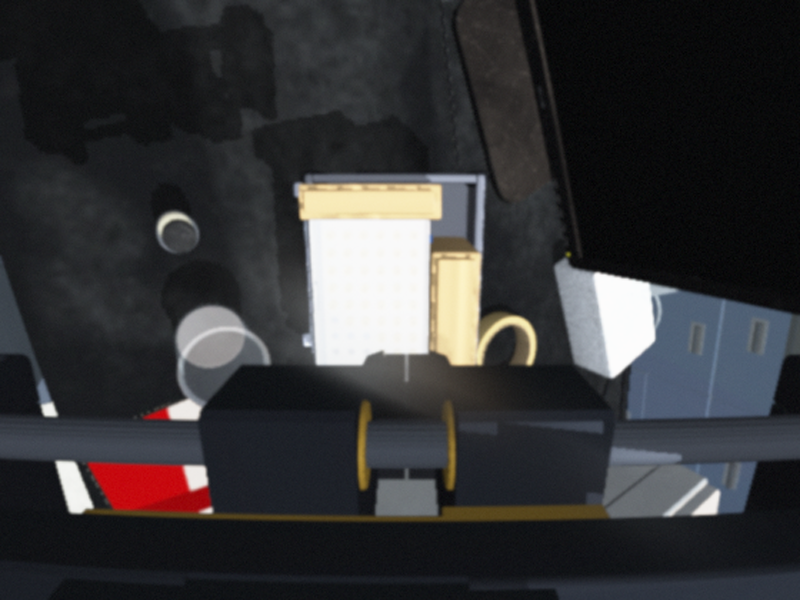

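View pics/r2.png

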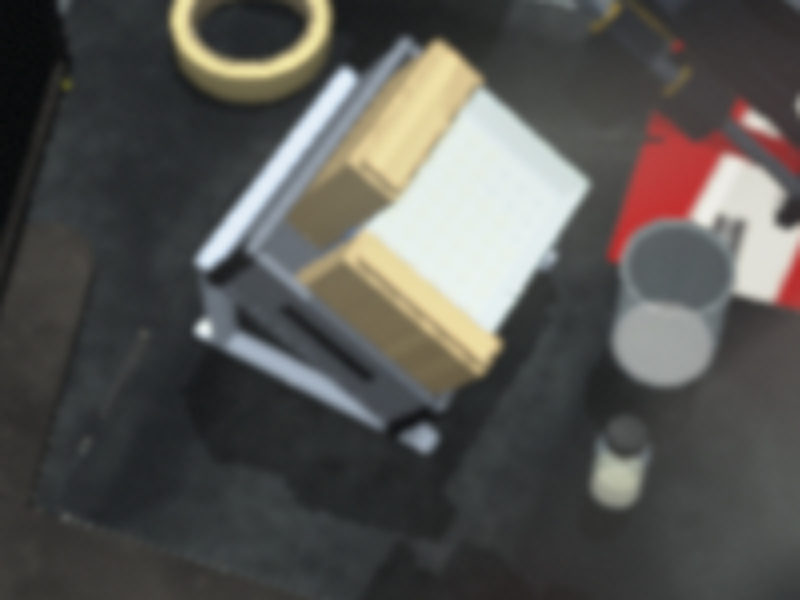

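Both pieces stand square and seated against the box, and the tape, beaker and vial are at their original pixels. The gripper is clear. Handing in.

```bash
python3 -c "
from bench import ticket
print(ticket.finish_job())"
```

```text
the job is handed in; nothing more can be done
None
```

The job is handed in at about 29 s of the 72 s allowed; no verdict was reported. I pushed the tip box right until the force rose to about 28 N against the wall. The thin piece then went into the left gap and the thick piece into the back gap.

**Tip box:** the last measured view put its centre near case x −16 to −17 mm, y about −11.5 mm (limits −12.5 and −7.5 mm). I did not measure its height or tilt directly, but its top corners fitted the expected z = 77 mm plane.

**Thin piece:** its centre was at y = 61 mm, against limits of 55 to 67 mm. It slid down the slope onto the low front wall after release, which is allowed.

**Thick piece:** its centre was at x = 42 mm, against limits of 36 to 48 mm.

**Seating:** pressing each top with closed fingers at 40 to 50 N stopped at the same height for both pieces. That height was about 1 mm above the nominal top, within the measuring error. The last pictures show both pieces upright.

**Bystanders:** the vial and beaker measured within a few millimetres of where they started. I judged the tape roll by eye in the pictures, and it had not visibly moved.

**Disagreements:** one picture taken while the box was under push load showed its edge 3 to 5 mm off. Views after release did not repeat this, apart from a blue rim on the box that measures 2 to 3 mm further out than its white top.

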